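Open the double-latched craft chest

ROBOT

A 6-joint arm with a two-finger parallel gripper is mounted at the origin on the work surface. World frame = base frame: x ahead of the robot, y to its left, z up, the work surface at z = 0. Lengths are in m, angles in degrees, forces in N, time in s.
With the tool pointing down it reaches from about 0.4 to 0.825 m from the base axis. Payload 7 kg.
Tool frame: the origin (TCP) lies at the very end of the fingers, on their centre line; the grasp point (between the pads) lies 19 mm behind it; z points along the fingers, y is the direction in which the jaws open and shut (so a half turn about z gives the same grasp; the last joint's range is limited). The gripper opens to 88 mm and grips with 3 to 60 N. Pads are 19 mm wide; open, the fingers measure 130 mm over their backs; the gripper's body (78 mm by 193 mm) begins 47 mm behind the grasp point.
Start: joints at [92.481, 20.546, 0.682, 0, -70.136, -16.507], TCP at [0.164, 0.655, 0.227] pointing down, gripper open.
Joint ranges: [-176.03, 176.03], [-82.01, 121.73], [-58.28, 71.71], [-173.87, 95.51], [-174.79, -0.11], [-173.66, 173.66]. Speed limits (degrees/s): [136.94, 136.94, 172.46, 180, 180, 180].

INTERFACE

Orientations are given as [roll, pitch, yaw] about the fixed x, y, z axes, in that order (R = Rz(yaw) Ry(pitch) Rx(roll)).
In Python, from plant import telemetry, optics, ctrl gives the robot as it stands.
- The arm moves only by the tool servo_tool, never from a script. Its argument "rows" is a list of rows, each a list of 3 entries, a list of its own where there are three numbers: the shift along the tool's x, y, z in m, then the turn, a rotation vector about the tool's x, y, z in units of 6 degrees (1.0 is 6 degrees), then the closure, from 0 (fully open) to 1 (shut). A call has 1 to 20 rows; each row shifts and turns the commanded pose from where the row before left it, along the tool's axes as they then stand; what a row does not reach is not made up. A row lasts 1/12 s, in which the tool goes at most 41.7 mm and 7.16 degrees, less where a joint would pass 70% of its speed; a pose out of reach is approached as far as the arm can. A call is refused whole if a number of a shift passes 0.0417 or a number of a turn 1, either way. A call with a gripper value outside its range is refused whole. The fingers move at their own pace and stop on an object; the grip force is fixed at half the most. Time passes only in rows, so rows that do not move let the fingers close. It gives the time, the measured TCP pose, the force and the opening at its end, in the units of the state.
- telemetry.get_obs(): the state, without advancing time (a new reading comes with each control period).
- optics.snapshot(name): name is "scene" or "top" or "wrist"; returns the picture (384x512x3 uint8, red, green, blue); there is no depth.
- optics.camera_info(name): a dict with "mtx" (3x3 intrinsics, pixels), "D" ([k1, k2, p1, p2, k3] as OpenCV has them; the pictures are not rectified), "rvec" (rotation vector, rad) and "tvec" (3), from world to camera coordinates, as OpenCV has them. Camera axes: x right, y down, z forward; pixel columns grow to the right and rows downward; lengths in m; the calibration is good to about 2 mm. A picture is of the moment at which its call begins: read the wrist's pose just before it. camera_info takes no time and is no camera call; for the wrist camera it gives the pose at the moment of the call.
- ctrl.close_job(): hands the job in, once; it reports no verdict.
The state is a dict: "clock": time; "joint_pos": joint angles; "qvel": joint speeds; "tau": joint torques, N m; "tool_pos": TCP position; "orientation": TCP orientation; "force": force on the tool from outside, world axes, zero at the start; "moment": the same for the moment, N m; "opening": finger opening in m.
Only numpy, scipy, OpenCV 4.12 (cv2) and the standard library are available. Lean on these libraries where they do the work, as an engineer would, in place of code of your own. Each camera call takes 0.05 s, during which the arm holds its last target.

TASK

Open the plywood craft chest: draw its front bolt fully back, raise the lid by its handle only until you feel it held by the hidden inner catch, then feel for that catch through the lid's opening and push it fully away from the bolt side to free the lid, and swing the lid up until it stands nearly upright and stays there by itself. Be gentle: do not wrench the lid against the bolt or the catch, do not push the catch hard past its stop, and leave the things around the chest where they are.

Things in the scene. Friction and masses are not known exactly. Their poses are not given: they have to be found in the camera images.
- box: Fixed plywood chest, 280 x 260 x 100 mm without lid. Origin: underside, 165 mm from its front face, 115 from the rear, midway across. x axis from the front (bolt side, towards the robot) to the rear (hinges), y left, z up; 'box coordinates' below are mm in this frame. Front 55 mm (x -165 to -110) is solid, top z 100; behind it the inside is hollow, clear down to z 45 under the lid's opening.
- lid (a joint): Lid angle, rad: 0 shut; grows as the front edge swings up and to the rear; stop 1.7. Plywood, 0.36 kg, 210 x 250 x 8 mm; shut it lies at z 101 to 109, from x -110 to the hinge at x 100. Stiff hinge: it stays where left; lifting at the handle takes about 5 N. With the bolt drawn the inner catch stops it at 0.12 to 0.20 rad (differs each time) until the catch is pushed.
- lid_hinge (a point): Point of the hinge line midway across, box coordinates (100, 0, 105). The hinge line runs along the box's y.
- lid_handle (a point): Middle of the lid's steel bar handle: 10 mm round bar, 100 mm long along y, its centre 20 mm above the lid's top face and 15 mm behind the lid's front edge. Lid shut: box coordinates (-95, 30, 129).
- lid_opening (a point): Centre, at the top face, of the rectangular finger opening through the lid, 77 mm (x) by 140 mm (y). Lid shut: box coordinates (-23.5, 0, 109). It moves with the lid. The catch's tab is reached through it.
- bolt (a joint): Slide of the front bolt, m: 0 to 0.004 at the start (its nose 11 to 15 mm over the lid's front edge, holding it shut), 0.025 fully drawn, towards box -x. Friction about 3 N; stays where left.
- bolt_knob (a point): Top centre of the bolt's upright steel knob, 12 x 12 mm, 30 mm tall, on a flat bar 14 mm wide (y) whose top is at z 118 and which reaches 40 mm to the rear of the knob's axis. At bolt 0: box coordinates (-135, -75, 148). Moves with the bolt.
- catch (a joint): Travel of the hidden inner catch, m: 0 hooked (start), 0.020 at its stop, freeing the lid. Slides along box +x (to the rear), friction about 4 N, stays where pushed; more than 40 N bends it. Jammed by the lid's ledge while the lid is down; it moves once the lid is raised to where the catch stops it. Its place is not measured.
- catch_area (a point): Fixed point of the box, coordinates (-22, 0, 108): the middle of where the top of the catch's push tab may be. The tab is an upright steel plate 14 mm wide (y), 6 mm thick (x); its middle lies at y -30 to +30, its front face at x -25 to -19, its top at z 105 to 111, down to z 33. It does not rise with the lid. Behind it is only its own hook, below z 90.

How it is judged:
By the outcome, as a careful person would: the job done as asked, in the order asked, and still so for the second after the job is handed in, with the robot touching nothing.
It also fails if it takes over 72 s, if anything falls off the work surface, if the arm or the gripper's body presses on something with over 40 N, if the wrist force passes 120 N, or if a joint passes its speed limit or range.

## Working session

There is one attempt and no reset: what is moved stays moved. The work goes in short steps, Python scripts to look and compute and a tool call to move; the robot and the scene stay as the last step left them, time stands still between calls to the robot, and variables do not carry over. Pictures are saved under pics/ and viewed, and the job is handed in when it is done.

Besides the shell and the picture viewer there is one more tool, called after "Emit:" by a JSON object that holds its "fn" and its "kwargs", one argument or row to a line. servo_tool: Moves the arm, as the interface text tells. Its arguments: {"type":"object","properties":{"rows":{"type":"array"}},"required":["rows"]}

```bash
mkdir -p pics; ls
python3 - <<'E'
from plant import telemetry, optics, ctrl
import cv2
print(telemetry.get_obs())
for n in ("scene","top","wrist"):
    im=optics.snapshot(n); cv2.imwrite(f"pics/{n}0.png",im[:,:,::-1])
    print(n,optics.camera_info(n))
E
```

```text
pics
{'clock': 0.0, 'joint_pos': array([ 9.24810456e+01,  2.05926952e+01,  6.32754250e-01, -2.06040615e-02,
       -7.01362484e+01, -1.65083495e+01]), 'qvel': array([-0.08890821, -0.02824351, -0.01176283, -0.06592825, -0.00053237,
       -0.06751948]), 'tau': array([ 3.23603099e-04, -5.82720530e+01,  2.93052185e+01,  6.99720025e+00,
        7.01768513e-03, -1.64316734e-04]), 'tool_pos': array([0.16349796, 0.65438125, 0.22559921]), 'orientation': array([ 1.79902272e+02, -8.76489632e-03, -1.40343136e+01]), 'force': array([-0.58162991,  0.36797683,  0.62320793]), 'moment': array([-0.04111168,  0.01542575, -0.02245634]), 'opening': 0.0880774953558101}
scene {'mtx': array([[421.37771326,   0.        , 258.19165635],
       [  0.        , 421.37771326, 189.05181668],
       [  0.        ,   0.        ,   1.        ]]), 'D': array([-0.00076661,  0.        ,  0.        ,  0.        ,  0.        ]), 'rvec': array([ 2.30397915,  1.13090426, -0.34334303]), 'tvec': array([-0.37439765, -0.34235529,  1.03811431])}
top {'mtx': array([[351.17303835,   0.        , 257.05924094],
       [  0.        , 351.17303835, 199.64026688],
       [  0.        ,   0.        ,   1.        ]]), 'D': array([-0.05241105,  0.        ,  0.        ,  0.        ,  0.        ]), 'rvec': array([ 2.14938701, -2.12412743,  0.19459616]), 'tvec': array([-0.03159865,  0.61505145,  0.6751226 ])}
wrist {'mtx': array([[290.27056562,   0.        , 255.18689328],
       [  0.        , 290.27056562, 186.3952574 ],
       [  0.        ,   0.        ,   1.        ]]), 'D': array([0.00022071, 0.        , 0.        , 0.        , 0.        ]), 'rvec': array([-1.83171886,  2.34260532,  0.2924304 ]), 'tvec': array([ 0.67480677, -0.03073988,  0.388439  ])}
```

View pics/scene0.png

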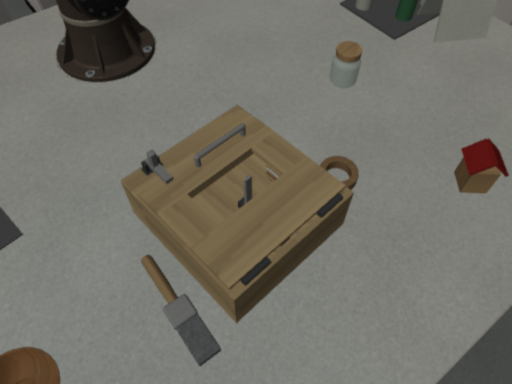

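View pics/top0.png

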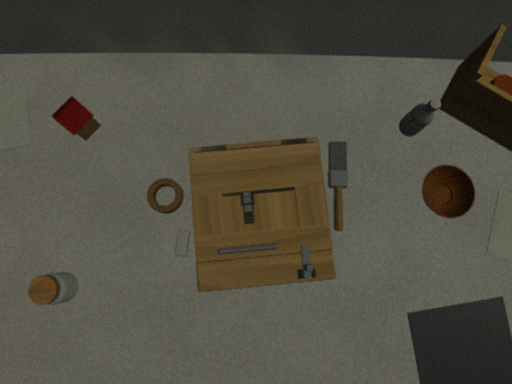

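View pics/wrist0.png

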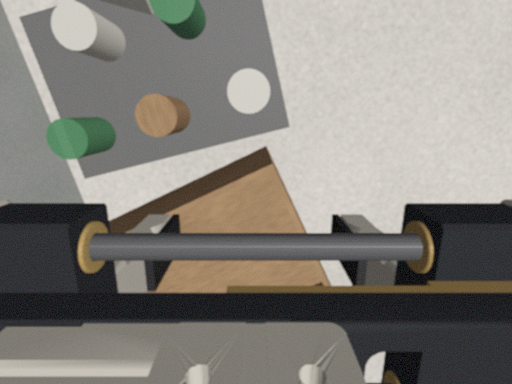

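The scene and top views show the chest at about (260,215) in top, with the bolt knob at (308,272), the handle at (247,249) and the catch tab at (248,205), seen through the opening. I'll enlarge both views to measure.

Run:
```python
import cv2
a=cv2.imread("pics/top0.png")[130:300,180:345]; a=cv2.convertScaleAbs(a,alpha=1.8)
cv2.imwrite("pics/topc.png",cv2.resize(a,None,fx=3.5,fy=3.5,interpolation=cv2.INTER_CUBIC))
a=cv2.imread("pics/scene0.png")[95:325,115:365]
cv2.imwrite("pics/scenec.png",cv2.resize(a,None,fx=2.6,fy=2.6,interpolation=cv2.INTER_CUBIC))
```

```text
(no output)
```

View pics/topc.png

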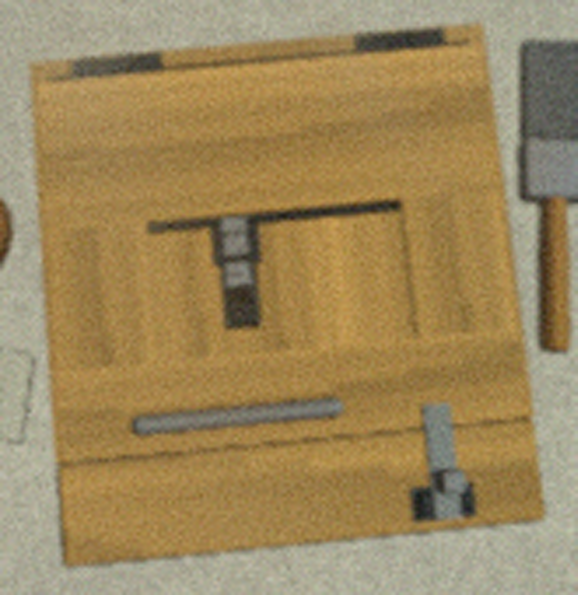

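View pics/scenec.png

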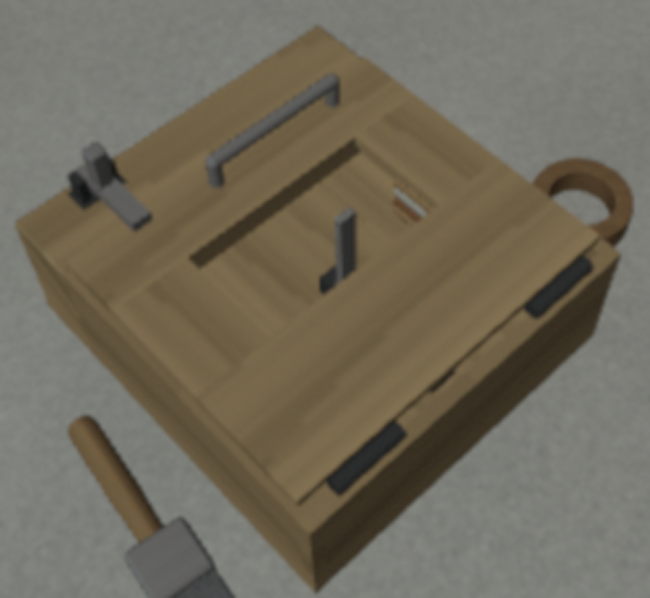

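```bash
cat > h.py <<'E'
import numpy as np, cv2
from scipy.optimize import least_squares
from plant import telemetry, optics
CI={n:optics.camera_info(n) for n in("scene","top")}
def proj(n,P,c=None):
    c=c or CI[n]; return cv2.projectPoints(np.array(P,float).reshape(-1,1,3),c["rvec"],c["tvec"],c["mtx"],c["D"])[0].reshape(-1,2)
def ray(n,uv,c=None):
    c=c or CI[n]; R=cv2.Rodrigues(c["rvec"])[0]
    u=cv2.undistortPoints(np.array([[uv]],float),c["mtx"],c["D"])[0,0]
    return -R.T@c["tvec"], R.T@np.array([u[0],u[1],1])
def plane(n,uv,z,c=None):
    o,d=ray(n,uv,c); return o+d*(z-o[2])/d[2]
def tri(uvs):
    A=np.zeros((3,3));b=np.zeros(3)
    for n,uv in uvs:
        o,d=ray(n,uv);d/=np.linalg.norm(d);M=np.eye(3)-np.outer(d,d);A+=M;b+=M@o
    return np.linalg.solve(A,b)
def T(p,pose): # box mm->world
    x,y,a=pose;c,s=np.cos(a),np.sin(a);p=np.atleast_2d(p)/1000.
    return np.c_[x+c*p[:,0]-s*p[:,1],y+s*p[:,0]+c*p[:,1],p[:,2]]
def Ti(w,pose):
    x,y,a=pose;c,s=np.cos(a),np.sin(a);d=np.array(w)-[x,y,0]
    return 1000*np.array([c*d[0]+s*d[1],-s*d[0]+c*d[1],d[2]])
E
python3 - <<'E'
from h import *
t=lambda u,v:(u/3.5+180-.4,v/3.5+130-.4)
s=lambda u,v:(u/2.6+115-.3,v/2.6+95-.3)
C=[("top",t(67,565),(-165,130,100)),("top",t(543,516),(-165,-130,100)),("top",t(32,64),(115,130,100)),("top",t(484,25),(115,-130,100)),
("scene",s(318,27),(-165,130,100)),("scene",s(617,256),(115,130,100)),("scene",s(316,533),(115,-130,100)),("scene",s(18,222),(-165,-130,100)),
("top",t(135,426),(-95,80,129)),("top",t(340,407),(-95,-20,129)),("scene",s(334,80),(-95,80,129)),("scene",s(213,160),(-95,-20,129))]
f=lambda p:np.concatenate([proj(n,T(q,p))[0]-uv for n,uv,q in C])
r=least_squares(f,[.6,0,0],loss="soft_l1"); print(r.x,np.degrees(r.x[2])); print(f(r.x).reshape(-1,2).round(1))
np.save("pose.npy",r.x)
print("camtop",ray("top",(250,200))[0],"camscene",ray("scene",(250,200))[0])
for z in(.105,.111):
  print("tab scene", Ti(plane("scene",s(346,213),z),r.x), "top hi",Ti(plane("top",t(237,222),z),r.x),"top low",Ti(plane("top",t(238,272),z),r.x))
print("tri",Ti(tri([("scene",s(346,213)),("top",t(237,272))]),r.x),Ti(tri([("scene",s(346,213)),("top",t(237,225))]),r.x),Ti(tri([("scene",s(346,213)),("top",t(237,250))]),r.x))
print("knob",Ti(plane("scene",s(95,148),.148),r.x),Ti(plane("top",t(453,478),.148),r.x), Ti(tri([("scene",s(95,148)),("top",t(453,478))]),r.x))
for q in [(-135,-75,148),(-95,30,129)]: print(T(q,r.x))
for xx in(-25,-19):
  for z in (33,90,108): print(xx,z,(proj("top",T((xx,30,z),r.x))-[179.6,129.6])*3.5,(proj("scene",T((xx,30,z),r.x))-[114.7,94.7])*2.6)
E
```

```text
[ 0.61037829 -0.02621658  0.10487073] 6.0086504169508865
[[-1.7  0.4]
 [ 0.7  0.9]
 [-0.9 -0.6]
 [-0.6 -0.6]
 [ 0.  -1.7]
 [ 1.9 -1. ]
 [-2.2  0.6]
 [-2.5 -0.1]
 [ 1.3 -0.5]
 [-2.3 -0.3]
 [-0.8  0.4]
 [ 0.2  0.7]]
camtop [ 0.4913645  -0.01740131  0.77028268] camscene [ 0.91705215 -0.24838173  0.65755907]
tab scene [-22.78267799  24.6744366  105.        ] top hi [ 10.88134598  20.29804361 105.        ] top low [-16.90976785  22.2377235  105.        ]
tab scene [-19.47607304  21.65878187 111.        ] top hi [  9.72407686  20.30640394 111.        ] top low [-17.81639661  22.22859039 111.        ]
tri [-18.46514824  22.00017702 111.92873461] [ -1.17937254  14.56449337 137.65760905] [-10.23507768  18.47351151 124.09679805]
knob [-138.99419709  -73.45954049  148.        ] [-137.03198762  -75.4593512   148.        ] [-136.77261392  -74.73725393  150.93648193]
[[ 0.48397087 -0.11493615  0.148     ]]
[[ 0.51275986 -0.00632586  0.129     ]]
-25 33 [[228.18208658 304.10412133]] [[350.47034473 269.66249236]]
-25 90 [[225.84142962 291.54588404]] [[349.91720599 220.37877379]]
-25 108 [[225.02057117 287.14098699]] [[349.72698745 203.42916347]]
-19 33 [[227.3069854  294.28569674]] [[356.48810355 274.96083526]]
-19 90 [[224.89851642 280.94159093]] [[356.33329634 225.85784129]]
-19 108 [[224.0540266  276.26181858]] [[356.28005153 208.96545857]]
```

Emit:
{"fn": "servo_tool", "kwargs": {
  "rows": [
    [[0,0,-0.018],[0,0,-0.85],0],
    [[0,0,-0.018],[0,0,-0.85],0],
    [[0,0,-0.018],[0,0,-0.85],0],
    [[0,0,-0.018],[0,0,-0.8],0],
    [[0.0252,0.0278,0],[0,0,0],0],
    [[0.0252,0.0278,0],[0,0,0],0],
    [[0.0252,0.0278,0],[0,0,0],0],
    [[0.0252,0.0278,0],[0,0,0],0],
    [[0.0252,0.0278,0],[0,0,0],0],
    [[0.0252,0.0278,0],[0,0,0],0],
    [[0.0252,0.0278,0],[0,0,0],0],
    [[0.0252,0.0278,0],[0,0,0],0],
    [[0.0252,0.0278,0],[0,0,0],0],
    [[0.0252,0.0278,0],[0,0,0],0],
    [[0.0252,0.0278,0],[0,0,0],0],
    [[0.0252,0.0278,0],[0,0,0],0]
  ]
}}

```text
clock: 1.48
tool_pos: [0.5006, 0.3536, 0.2985]
orientation: [-180.0, 0.0, 6.1]
force: [0.7, 0.7, 0.9]
opening: 0.0879
```

```bash
cat >> h.py <<'E'
from scipy.spatial.transform import Rotation as Ro
def tool():
    o=telemetry.get_obs(); return np.array(o["tool_pos"]),Ro.from_euler("xyz",o["orientation"],degrees=True),o
def show():
    p,R,o=tool(); pose=np.load("pose.npy")
    print("t",round(o["clock"],2),"world",p.round(4),"box",Ti(p,pose).round(1),"rpy",np.round(o["orientation"],1),"F",np.round(o["force"],1),"op",round(o["opening"],4))
def snap(name,fn,crop=None,k=1,al=1):
    c=optics.camera_info(name); im=optics.snapshot(name)[:,:,::-1]
    if crop: im=im[crop[1]:crop[3],crop[0]:crop[2]]
    im=cv2.convertScaleAbs(im,alpha=al)
    cv2.imwrite(fn,cv2.resize(im,None,fx=k,fy=k,interpolation=cv2.INTER_CUBIC)); return c
E
python3 - <<'E'
from h import *
p,R,o=tool(); c=optics.camera_info("wrist")
Rc=cv2.Rodrigues(c["rvec"])[0]; pos=-Rc.T@c["tvec"]
print(R.inv().apply(pos-p), "fwd in tool",R.inv().apply(Rc[2]),"imx",R.inv().apply(Rc[0]))
show()
E
```

```text
[ 0.06517444 -0.00066614 -0.15779726] fwd in tool [-2.46253351e-01  7.33843913e-05  9.69205490e-01] imx [1.39536877e-03 9.99998988e-01 2.78815919e-04]
t 1.48 world [0.5006 0.3536 0.2985] box [-69.4 389.3 298.5] rpy [-180.     0.     6.1] F [0.7 0.7 0.9] op 0.0879
```

Emit:
{"fn": "servo_tool", "kwargs": {
  "rows": [
    [[-0.005,0.0358,0],[0,0,0],1],
    [[-0.005,0.0358,0],[0,0,0],1],
    [[-0.005,0.0358,0],[0,0,0],1],
    [[-0.005,0.0358,0],[0,0,0],1],
    [[-0.005,0.0358,0],[0,0,0],1],
    [[-0.005,0.0358,0],[0,0,0],1],
    [[-0.005,0.0358,0],[0,0,0],1],
    [[-0.005,0.0358,0],[0,0,0],1],
    [[-0.005,0.0358,0],[0,0,0],1],
    [[-0.005,0.0358,0],[0,0,0],1],
    [[-0.005,0.0358,0],[0,0,0],1],
    [[-0.005,0.0358,0],[0,0,0],1],
    [[0,0,0],[0,0,0],1],
    [[0,0,0],[0,0,0],1]
  ]
}}

```text
clock: 2.65
tool_pos: [0.4849, -0.0802, 0.2984]
orientation: [-180.0, 0.0, 5.9]
force: [-0.4, 0.2, 0.8]
opening: 0.002
```

Run:
```python
from h import *
import json
show(); c=snap("wrist","pics/w1.png",k=1.5,al=1.2); np.savez("w1.npz",**c)
```

```text
t 2.65 world [ 0.4849 -0.0802  0.2984] box [-130.4  -40.6  298.4] rpy [-180.     0.     5.9] F [-0.4  0.2  0.8] op 0.002
```

View pics/w1.png

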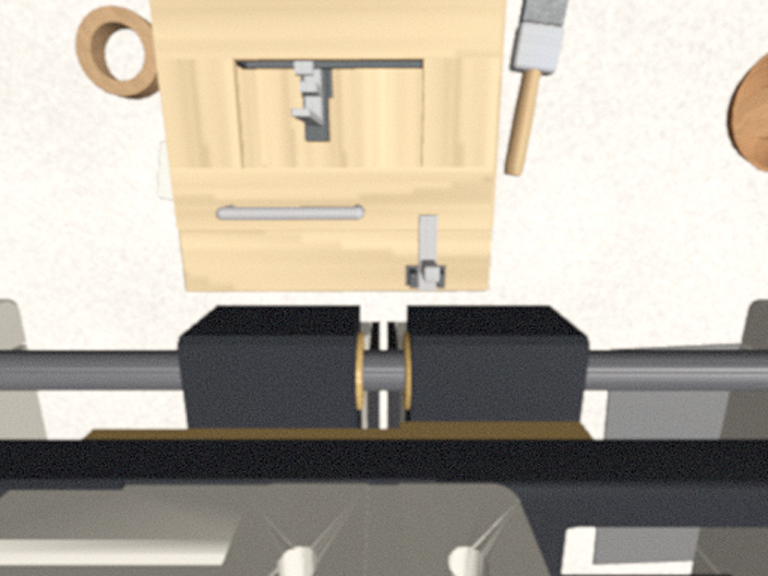

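Run:
```python
from h import *
c=dict(np.load("w1.npz")); w=lambda u,v:(u/1.5-.17,v/1.5-.17)
pose=np.load("pose.npy")
C=[(w(186,290),(-165,130,100)),(w(490,290),(-165,-130,100)),(w(217,213),(-95,80,129)),(w(363,213),(-95,-20,129)),(w(423,60),(15,-70,109)),(w(236,60),(15,70,109)),(w(423,168),(-62,-70,109))]
f=lambda p:np.concatenate([proj("",T(q,p),c)[0]-uv for uv,q in C])
print(f(pose).reshape(-1,2).round(1))
r=least_squares(f,pose,loss="soft_l1"); print(r.x,np.degrees(r.x[2])); print(f(r.x).reshape(-1,2).round(1))
np.save("posew.npy",r.x)
print("knob",Ti(plane("",w(433,268),.148,c),r.x))
im=cv2.imread("pics/w1.png")[40:160,220:440]
cv2.imwrite("pics/w1c.png",cv2.resize(im,None,fx=3.5,fy=3.5,interpolation=cv2.INTER_CUBIC))
```

```text
[[-1.9  0.3]
 [-0.5  0.1]
 [ 3.4 -1.7]
 [-4.5 -1.8]
 [ 0.8 -3.2]
 [-2.8 -3.1]
 [-0.6 -2.2]]
[ 0.60834468 -0.02760654  0.10456448] 5.99110315348568
[[-0.9  1.9]
 [ 0.3  1.8]
 [ 4.6  0.3]
 [-3.4  0.2]
 [ 1.9 -1. ]
 [-1.6 -0.9]
 [ 0.3 -0.3]]
knob [-132.6141002   -74.97329628  148.        ]
```

View pics/w1c.png

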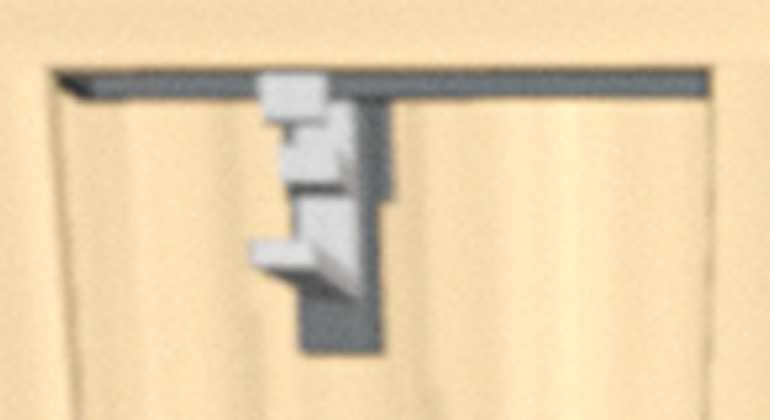

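Run:
```python
from h import *
c=dict(np.load("w1.npz")); w=lambda u,v:(u/1.5-.17,v/1.5-.17)
a,b=np.load("pose.npy"),np.load("posew.npy"); pose=(2*b+a)/3; np.save("pose.npy",pose)
for z in(105,108,111): print(z,[Ti(plane("",w(220+u/3.5,40+v/3.5),z/1e3,c),pose).round(1) for u,v in((253,265),(312,269),(285,268))])
show()
```

```text
105 [array([-24.5,  29.7, 105. ]), array([-25.3,  16.9, 105. ]), array([-25.1,  22.8, 105. ])]
108 [array([-24.8,  29.1, 108. ]), array([-25.6,  16.5, 108. ]), array([-25.4,  22.3, 108. ])]
111 [array([-25.1,  28.5, 111. ]), array([-25.9,  16. , 111. ]), array([-25.7,  21.7, 111. ])]
t 2.7 world [ 0.4851 -0.0791  0.2984] box [-128.6  -38.8  298.4] rpy [-180.     0.     5.9] F [-0.4  0.6  0.5] op 0.001
```

Emit:
{"fn": "servo_tool", "kwargs": {
  "rows": [
    [[0.0085,0.018,0],[0,0,0],1],
    [[0.0085,0.018,0],[0,0,0],1],
    [[0,0,0.018],[0,0,0],1],
    [[0,0,0.025],[0,0,0],1],
    [[0,0,0.03],[0,0,0],1],
    [[0,0,0.03],[0,0,0],1],
    [[0,0,0.025],[0,0,0],1],
    [[0,0,0.02],[0,0,0],1],
    [[0,0,0.014],[0,0,0],1],
    [[0,0,0.01],[0,0,0],1],
    [[0,0,0],[0,0,0],1]
  ]
}}

```text
clock: 3.62
tool_pos: [0.5051, -0.1114, 0.1245]
orientation: [-180.0, 0.2, 6.1]
force: [0.6, 0.4, -0.9]
opening: 0.0003
```

Run:
```python
from h import *
show(); c=snap("wrist","pics/w2.png",k=1.5,al=1.2)
snap("scene","pics/s2.png",crop=(100,60,380,270),k=2.6,al=1.4)
```

```text
t 3.62 world [ 0.5051 -0.1114  0.1245] box [-112.2  -72.9  124.5] rpy [-180.     0.2    6.1] F [ 0.6  0.4 -0.9] op 0.0003
```

View pics/s2.png

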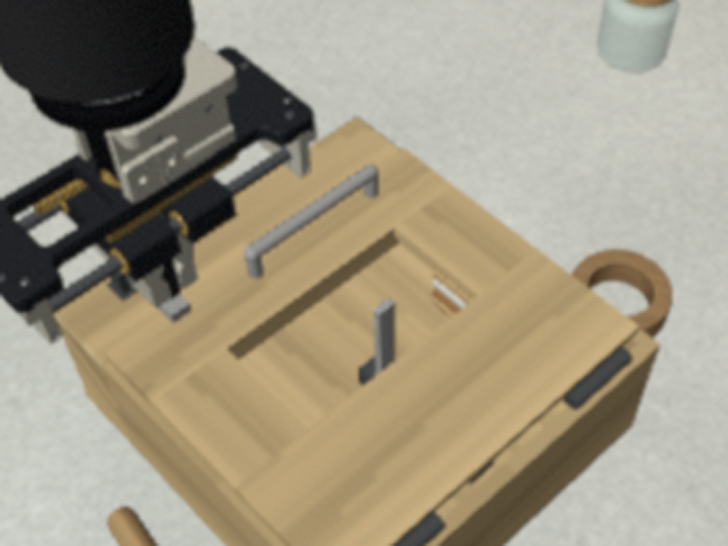

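View pics/w2.png

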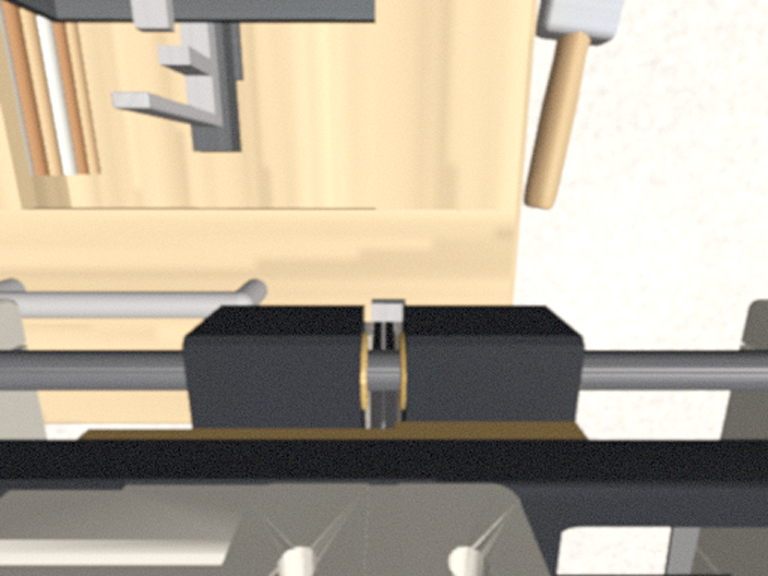

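The closed fingers stand behind the knob, over the bolt bar, which ends at (388,308) in the wrist view, so they are centred in y. Now I'll draw it back.

Emit:
{"fn": "servo_tool", "kwargs": {
  "rows": [
    [[-0.003,0,0],[0,0,0],1],
    [[-0.003,0,0],[0,0,0],1],
    [[-0.003,0,0],[0,0,0],1],
    [[-0.003,0,0],[0,0,0],1],
    [[-0.003,0,0],[0,0,0],1],
    [[-0.003,0,0],[0,0,0],1]
  ]
}}

```text
clock: 4.22
tool_pos: [0.489, -0.1142, 0.1274]
orientation: [180.0, -0.2, 6.1]
force: [3.2, 1.2, 2.4]
opening: 0.0005
```

Emit:
{"fn": "servo_tool", "kwargs": {
  "rows": [
    [[-0.002,0,0],[0,0,0],1],
    [[-0.002,0,0],[0,0,0],1],
    [[-0.002,0,0],[0,0,0],1]
  ]
}}

```text
clock: 4.47
tool_pos: [0.4826, -0.115, 0.127]
orientation: [180.0, -0.1, 6.1]
force: [2.9, 1.4, 2.9]
opening: 0.0003
```

Emit:
{"fn": "servo_tool", "kwargs": {
  "rows": [
    [[-0.002,0,0],[0,0,0],1],
    [[-0.002,0,0],[0,0,0],1],
    [[-0.001,0,0],[0,0,0],1]
  ]
}}

```text
clock: 4.72
tool_pos: [0.4771, -0.1156, 0.1266]
orientation: [180.0, 0.0, 6.1]
force: [2.2, 0.4, 1.7]
opening: 0.0006
```

Emit:
{"fn": "servo_tool", "kwargs": {
  "rows": [
    [[-0.0015,0,0],[0,0,0],1],
    [[-0.001,0,0],[0,0,0],1]
  ]
}}

```text
clock: 4.88
tool_pos: [0.4749, -0.1158, 0.1266]
orientation: [180.0, -0.0, 6.1]
force: [6.1, -0.0, 0.8]
opening: 0.0005
```

Emit:
{"fn": "servo_tool", "kwargs": {
  "rows": [
    [[-0.001,0,0],[0,0,0],1],
    [[-0.001,0,0],[0,0,0],1]
  ]
}}

```text
clock: 5.05
tool_pos: [0.4747, -0.1157, 0.1268]
orientation: [180.0, -0.2, 6.1]
force: [11.6, -0.2, -4.5]
opening: 0.0002
```

Emit:
{"fn": "servo_tool", "kwargs": {
  "rows": [
    [[0.003,0,0],[0,0,0],1],
    [[0.001,0,0],[0,0,0],1],
    [[0,0,-0.02],[0,0,0],1],
    [[0,0,-0.03],[0,0,0],1],
    [[0,0,-0.03],[0,0,0],1],
    [[0,0,-0.02],[0,0,0],1],
    [[0,0,0],[0,0,0],0.5]
  ]
}}

```text
clock: 5.63
tool_pos: [0.4778, -0.1158, 0.2303]
orientation: [180.0, -0.2, 6.1]
force: [0.4, -0.3, -0.6]
opening: 0.0036
```

Run:
```python
from h import *
show(); print(tool()[2]["joint_pos"].round(1)); c=snap("wrist","pics/w3.png",k=1.5,al=1.2); np.savez("w3.npz",**c)
snap("top","pics/t3.png",crop=(180,130,345,300),k=3.5,al=1.8)
```

```text
t 5.63 world [ 0.4778 -0.1158  0.2303] box [-139.8  -74.5  230.3] rpy [180.   -0.2   6.1] F [ 0.4 -0.3 -0.6] op 0.0036
[  9.4   2.7 -21.7   0.1 -65.4  86.7]
```

View pics/w3.png

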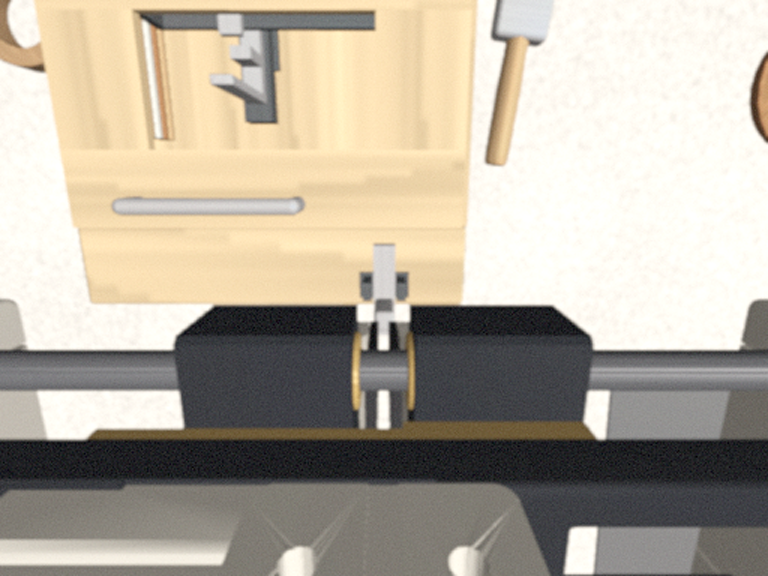

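View pics/t3.png

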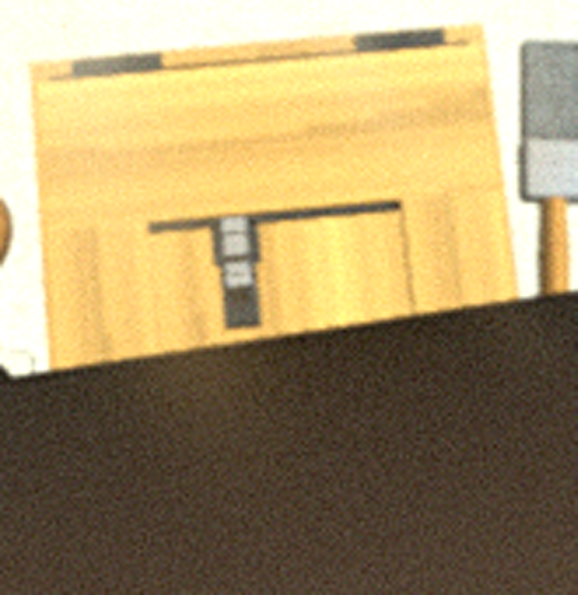

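Run:
```python
from h import *
c=dict(np.load("w3.npz")); w=lambda u,v:(u/1.5-.17,v/1.5-.17); p=np.load("pose.npy")
for u in((113,206),(303,206),(208,206)): print(Ti(plane("",w(*u),.129,c),p).round(1))
for u in((90,302),(465,302)): print(Ti(plane("",w(*u),.1,c),p).round(1))
print("tab", [Ti(plane("",w(219,84),z,c),p).round(1) for z in(.105,.111)])
```

```text
[-95.7  85.3 129. ]
[-95.3 -26.6 129. ]
[-95.5  29.4 129. ]
[-163.6  128.6  100. ]
[-162.9 -130.6  100. ]
tab [array([-24.6,  25.4, 105. ]), array([-25.7,  23.3, 111. ])]
```

Emit:
{"fn": "servo_tool", "kwargs": {
  "rows": [
    [[0,0,0],[0,0,1],0.5],
    [[0,0,0],[0,0,1],0.5],
    [[0,0,0],[0,0,1],0.5],
    [[0,0,0],[0,0,1],0.5],
    [[0,0,0],[0,0,1],0.5],
    [[0,0,0],[0,0,1],0.5],
    [[0,0,0],[0,0,1],0.5],
    [[0,0,0],[0,0,1],0.5],
    [[0,0,0],[0,0,1],0.5],
    [[0,0,0],[0,0,1],0.5],
    [[0,0,0],[0,0,1],0.5],
    [[0,0,0],[0,0,1],0.5],
    [[0,0,0],[0,0,1],0.5],
    [[0,0,0],[0,0,1],0.5],
    [[0,0,0],[0,0,1],0.5],
    [[-0.026,-0.011,0],[0,0,0],0.5],
    [[-0.026,-0.011,0],[0,0,0],0.5],
    [[-0.026,-0.011,0],[0,0,0],0.5],
    [[-0.026,-0.011,0],[0,0,0],0.5],
    [[0,0,0],[0,0,0],0.5]
  ]
}}

```text
clock: 7.4
tool_pos: [0.5095, -0.0046, 0.2246]
orientation: [179.8, -0.0, -83.8]
force: [1.3, -0.3, 1.4]
opening: 0.0439
```

Run:
```python
from h import *
show(); print(tool()[2]["joint_pos"].round(1))
```

```text
t 7.4 world [ 0.5095 -0.0046  0.2246] box [-96.6  32.8 224.6] rpy [179.8  -0.  -83.8] F [ 1.3 -0.3  1.4] op 0.0439
[ 21.6   5.1 -19.9  -0.  -65.3 -15.4]
```

Emit:
{"fn": "servo_tool", "kwargs": {
  "rows": [
    [[0.001,-0.001,0.015],[0,0,0],0.5],
    [[0.001,0,0.025],[0,0,0],0.5],
    [[0,0,0.025],[0,0,0],0.5],
    [[0,0,0.02],[0,0,0],0.5],
    [[0,0,0.015],[0,0,0],0.5],
    [[0,0,0.008],[0,0,0],0.5],
    [[0,0,0.002],[0,0,0],0.5],
    [[0,0,0],[0,0,0],0.5]
  ]
}}

```text
clock: 8.07
tool_pos: [0.51, -0.0097, 0.1157]
orientation: [179.9, -0.0, -83.9]
force: [-0.3, 0.1, 0.2]
opening: 0.0439
```

Run:
```python
from h import *
show(); snap("scene","pics/s4.png",crop=(100,60,380,270),k=2.6,al=1.4)
```

```text
t 8.07 world [ 0.51   -0.0097  0.1157] box [-96.7  27.7 115.7] rpy [179.9  -0.  -83.9] F [-0.3  0.1  0.2] op 0.0439
```

View pics/s4.png

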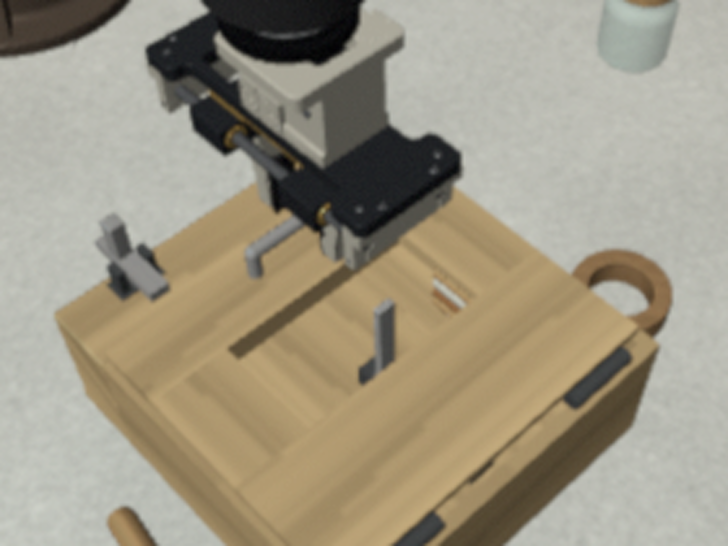

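The scene view shows the fingers straddling the handle bar and the bolt drawn back. Closing.

Emit:
{"fn": "servo_tool", "kwargs": {
  "rows": [
    [[0,-0.0012,0],[0,0,0],0.7],
    [[0,0,0],[0,0,0],0.8],
    [[0,0,0],[0,0,0],1],
    [[0,0,0],[0,0,0],1],
    [[0,0,0],[0,0,0],1],
    [[0,0,0],[0,0,0],1]
  ]
}}

```text
clock: 8.62
tool_pos: [0.512, -0.0092, 0.1168]
orientation: [-180.0, 0.0, -83.9]
force: [0.3, 0.4, 0.1]
opening: 0.0093
```

Emit:
{"fn": "servo_tool", "kwargs": {
  "rows": [
    [[0,-0.0001,-0.002],[-0.1,0,0],1],
    [[0,-0.0001,-0.002],[-0.1,0,0],1],
    [[0,-0.0001,-0.002],[-0.1,0,0],1],
    [[0,-0.0001,-0.002],[-0.1,0,0],1],
    [[0,-0.0001,-0.002],[-0.1,0,0],1]
  ]
}}

```text
clock: 9.03
tool_pos: [0.5127, -0.0091, 0.1265]
orientation: [176.9, 0.0, -83.9]
force: [2.0, -0.3, -4.4]
opening: 0.0088
```

Emit:
{"fn": "servo_tool", "kwargs": {
  "rows": [
    [[0,-0.0001,-0.002],[-0.1,0,0],1],
    [[0,-0.0001,-0.002],[-0.1,0,0],1],
    [[0,-0.0001,-0.002],[-0.1,0,0],1],
    [[0,-0.0001,-0.002],[-0.1,0,0],1],
    [[0,-0.0001,-0.002],[-0.1,0,0],1]
  ]
}}

```text
clock: 9.45
tool_pos: [0.5141, -0.009, 0.1367]
orientation: [174.0, 0.0, -83.9]
force: [3.2, -0.2, -5.5]
opening: 0.0089
```

Emit:
{"fn": "servo_tool", "kwargs": {
  "rows": [
    [[0,-0.0001,-0.001],[-0.05,0,0],1],
    [[0,-0.0001,-0.001],[-0.05,0,0],1]
  ]
}}

```text
clock: 9.62
tool_pos: [0.5144, -0.0089, 0.1385]
orientation: [173.4, 0.0, -83.9]
force: [2.9, -0.3, -4.7]
opening: 0.009
```

Emit:
{"fn": "servo_tool", "kwargs": {
  "rows": [
    [[0,-0.0001,-0.001],[-0.05,0,0],1],
    [[0,-0.0001,-0.001],[-0.05,0,0],1]
  ]
}}

```text
clock: 9.78
tool_pos: [0.5147, -0.0089, 0.1405]
orientation: [172.8, 0.0, -83.9]
force: [2.8, -0.4, -5.8]
opening: 0.0088
```

Emit:
{"fn": "servo_tool", "kwargs": {
  "rows": [
    [[0,-0.0001,-0.001],[-0.05,0,0],1],
    [[0,-0.0001,-0.001],[-0.05,0,0],1]
  ]
}}

```text
clock: 9.95
tool_pos: [0.5151, -0.0089, 0.1423]
orientation: [172.2, 0.0, -83.9]
force: [3.2, -0.2, -9.4]
opening: 0.0093
```

Emit:
{"fn": "servo_tool", "kwargs": {
  "rows": [
    [[0,-0.0001,-0.001],[-0.05,0,0],1],
    [[0,-0.0001,-0.001],[-0.05,0,0],1]
  ]
}}

```text
clock: 10.12
tool_pos: [0.5152, -0.0088, 0.1434]
orientation: [171.5, 0.0, -84.0]
force: [4.4, -2.1, -19.7]
opening: 0.0092
```

Emit:
{"fn": "servo_tool", "kwargs": {
  "rows": [
    [[0,-0.0001,-0.001],[-0.05,0,0],1]
  ]
}}

```text
clock: 10.2
tool_pos: [0.5152, -0.0088, 0.1438]
orientation: [171.2, 0.0, -84.0]
force: [6.2, -3.0, -24.8]
opening: 0.0089
```

The force rose from about 5.5 to 25 N, so the catch is holding the lid at about 0.13 rad. I'll ease the load off and check.

Emit:
{"fn": "servo_tool", "kwargs": {
  "rows": [
    [[0,0.0001,0.001],[0.05,0,0],1],
    [[0,0.0001,0.001],[0.05,0,0],1],
    [[0,0,0.0005],[0,0,0],1]
  ]
}}

```text
clock: 10.45
tool_pos: [0.5152, -0.0089, 0.1428]
orientation: [171.9, 0.0, -83.9]
force: [2.5, -0.0, -8.3]
opening: 0.0092
```

Emit:
{"fn": "servo_tool", "kwargs": {
  "rows": [
    [[0,0,0],[0,0,0],0.6],
    [[0,0,0],[0,0,0],0.6],
    [[0,0,0],[0,0,0],0.6],
    [[0,0,-0.015],[0,0,0],0.6],
    [[0,0,-0.02],[0,0,0],0.6],
    [[0,0,-0.02],[0,0,0],0.6],
    [[0,0,-0.02],[0,0,0],0.6],
    [[0,0,-0.02],[0,0,0],0.6],
    [[0,0,-0.01],[0.35,0,0],0.6],
    [[0,0,0],[0.5,0,0],1],
    [[0,0,0],[0.5,0,0],1],
    [[0,0,0],[0,0,0],1]
  ]
}}

```text
clock: 11.45
tool_pos: [0.5289, -0.0076, 0.2485]
orientation: [-179.7, 0.0, -83.9]
force: [-1.7, -0.5, -1.6]
opening: 0.0205
```

Emit:
{"fn": "servo_tool", "kwargs": {
  "rows": [
    [[0,0,0],[0,0,-1],1],
    [[0,0,0],[0,0,-1],1],
    [[0,0,0],[0,0,-1],1],
    [[0,0,0],[0,0,-1],1],
    [[0,0,0],[0,0,-1],1],
    [[0,0,0],[0,0,-1],1],
    [[0,0,0],[0,0,-1],1],
    [[0,0,0],[0,0,-1],1],
    [[0,0,0],[0,0,-1],1],
    [[0,0,0],[0,0,-1],1],
    [[0,0,0],[0,0,-1],1],
    [[0,0,0],[0,0,-1],1],
    [[0,0,0],[0,0,-1],1],
    [[0,0,0],[0,0,-1],1],
    [[0,0,0],[0,0,-1],1],
    [[0,0,0],[0,0,0],1]
  ]
}}

```text
clock: 12.78
tool_pos: [0.53, -0.0074, 0.2471]
orientation: [180.0, 0.1, 6.4]
force: [-0.2, -0.2, -0.2]
opening: 0.0005
```

Run:
```python
from h import *
show(); print(tool()[2]["joint_pos"].round(1)); c=snap("wrist","pics/w5.png",k=1.5,al=1.2); np.savez("w5.npz",**c)
snap("scene","pics/s5.png",crop=(100,60,380,270),k=2.6,al=1.4)
```

```text
t 12.78 world [ 0.53   -0.0074  0.2471] box [-76.5  27.9 247.1] rpy [1.8e+02 1.0e-01 6.4e+00] F [-0.2 -0.2 -0.2] op 0.0005
[ 20.4   6.1 -15.6   0.  -68.3  75.9]
```

View pics/w5.png

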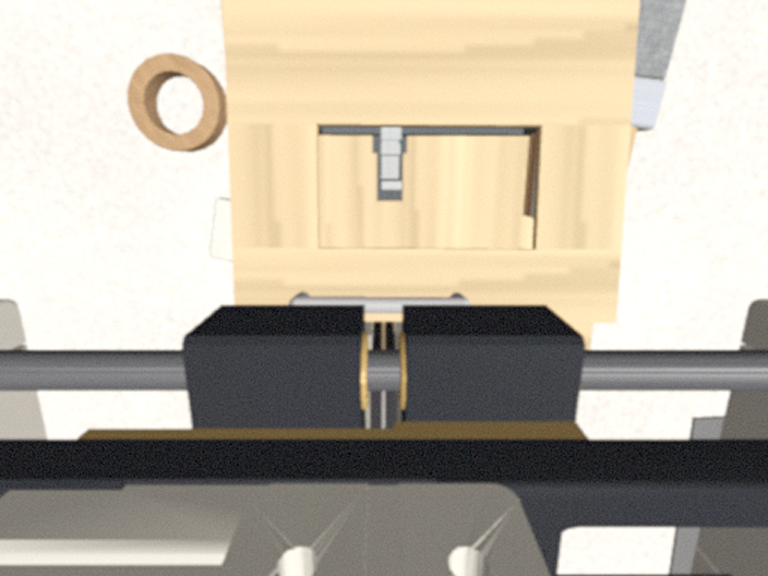

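View pics/s5.png

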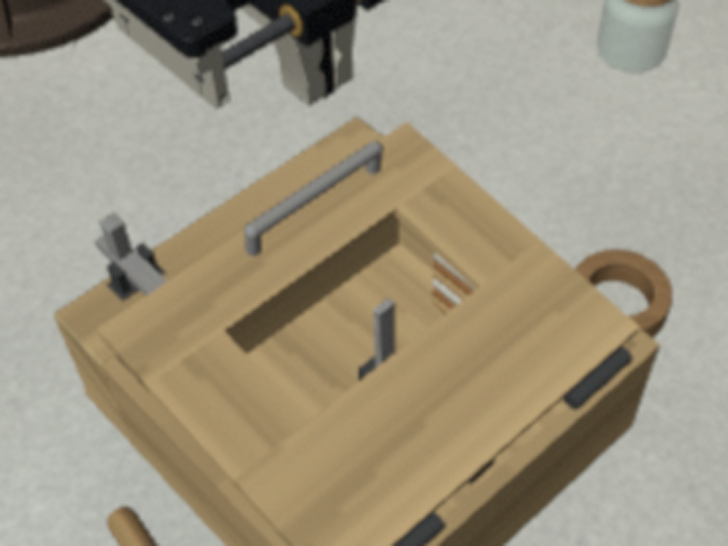

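Run:
```python
from h import *
c=dict(np.load("w5.npz")); w=lambda u,v:(u/1.5-.17,v/1.5-.17); p=np.load("pose.npy")
print("tab", [Ti(plane("",w(391,190),z,c),p).round(1) for z in(.105,.108,.111)])
print("open front edge",[Ti(plane("",w(u,249),.129,c),p).round(1) for u in (318,540)])
```

```text
tab [array([-25.1,  23.6, 105. ]), array([-24.9,  23.6, 108. ]), array([-24.8,  23.7, 111. ])]
open front edge [array([-61.5,  70.5, 129. ]), array([-60.4, -72.1, 129. ])]
```

Emit:
{"fn": "servo_tool", "kwargs": {
  "rows": [
    [[0.017,0.002,0],[0,0,0],1],
    [[0.0165,0.0025,0],[0,0,0],1],
    [[0,0,0.02],[0,0,0],1],
    [[0,0,0.03],[0,0,0],1],
    [[0,0,0.03],[0,0,0],1],
    [[0,0,0.02],[0,0,0],1],
    [[0,0,0],[0,0,0],1]
  ]
}}

```text
clock: 13.47
tool_pos: [0.5609, -0.0088, 0.1424]
orientation: [180.0, 0.5, 5.8]
force: [-1.3, -0.5, -0.3]
opening: 0.0007
```

Run:
```python
from h import *
show()
```

```text
t 13.47 world [ 0.5609 -0.0088  0.1424] box [-45.9  23.2 142.4] rpy [180.    0.5   5.8] F [-1.3 -0.5 -0.3] op 0.0007
```

Emit:
{"fn": "servo_tool", "kwargs": {
  "rows": [
    [[0.002,0,0.015],[0,0,0],1],
    [[0,0,0.015],[0,0,0],1],
    [[0,0,0.01],[0,0,0],1],
    [[0,0,0.007],[0,0,0],1],
    [[0,0,0],[0,0,0],1]
  ]
}}

```text
clock: 13.88
tool_pos: [0.5654, -0.0081, 0.0992]
orientation: [180.0, 0.1, 6.0]
force: [0.4, -0.3, -0.2]
opening: 0.0003
```

Run:
```python
from h import *
show(); snap("scene","pics/s6.png",crop=(100,60,380,270),k=2.6,al=1.4)
```

```text
t 13.88 world [ 0.5654 -0.0081  0.0992] box [-41.4  23.5  99.2] rpy [1.8e+02 1.0e-01 6.0e+00] F [ 0.4 -0.3 -0.2] op 0.0003
```

View pics/s6.png

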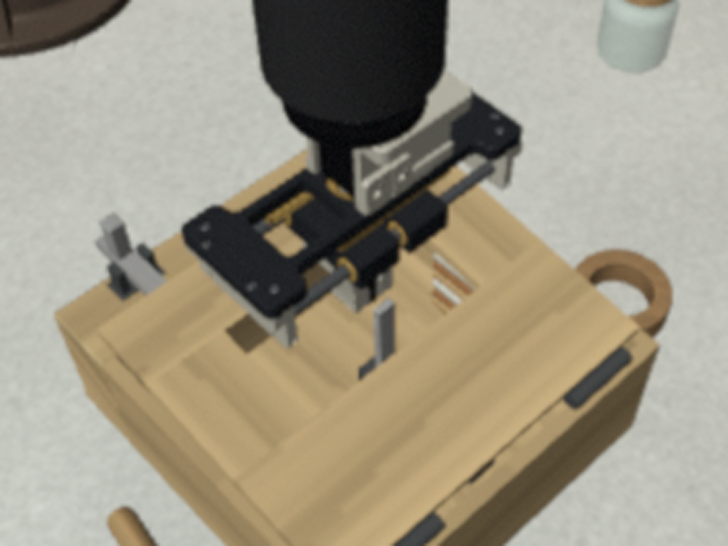

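The fingers are through the opening, just in front of the tab (tab at (384,335) in the crop) and clear of the handle. Now the push.

Emit:
{"fn": "servo_tool", "kwargs": {
  "rows": [
    [[0,0,0.003],[0,0,0],1],
    [[0.002,0,0],[0,0,0],1],
    [[0.002,0,0],[0,0,0],1],
    [[0.0015,0,0],[0,0,0],1],
    [[0.0015,0,0],[0,0,0],1]
  ]
}}

```text
clock: 14.35
tool_pos: [0.5722, -0.0074, 0.0971]
orientation: [180.0, 0.1, 6.1]
force: [-5.0, 0.6, 4.2]
opening: 0.0002
```

Emit:
{"fn": "servo_tool", "kwargs": {
  "rows": [
    [[0.0015,0,0],[0,0,0],1],
    [[0.0015,0,0],[0,0,0],1]
  ]
}}

```text
clock: 14.52
tool_pos: [0.5751, -0.0072, 0.0968]
orientation: [180.0, 0.1, 6.1]
force: [-5.3, 0.3, 3.2]
opening: 0.0003
```

Emit:
{"fn": "servo_tool", "kwargs": {
  "rows": [
    [[0.0015,0,0],[0,0,0],1],
    [[0.0015,0,0],[0,0,0],1]
  ]
}}

```text
clock: 14.68
tool_pos: [0.5786, -0.0067, 0.0968]
orientation: [180.0, 0.0, 6.1]
force: [-4.5, -0.9, 3.0]
opening: 0.0003
```

Emit:
{"fn": "servo_tool", "kwargs": {
  "rows": [
    [[0.0015,0,0],[0,0,0],1],
    [[0.0015,0,0],[0,0,0],1],
    [[0.0015,0,0],[0,0,0],1]
  ]
}}

```text
clock: 14.93
tool_pos: [0.5833, -0.0062, 0.0968]
orientation: [180.0, 0.0, 6.1]
force: [-4.2, -0.7, 3.3]
opening: 0.0006
```

Emit:
{"fn": "servo_tool", "kwargs": {
  "rows": [
    [[0.0015,0,0],[0,0,0],1],
    [[0.0015,0,0],[0,0,0],1]
  ]
}}

```text
clock: 15.1
tool_pos: [0.5863, -0.0059, 0.0968]
orientation: [180.0, 0.0, 6.1]
force: [-4.0, -1.2, 4.1]
opening: 0.0004
```

Emit:
{"fn": "servo_tool", "kwargs": {
  "rows": [
    [[0.001,0,0],[0,0,0],1],
    [[0.001,0,0],[0,0,0],1]
  ]
}}

```text
clock: 15.27
tool_pos: [0.5883, -0.0057, 0.0968]
orientation: [180.0, 0.0, 6.1]
force: [-4.8, -1.5, 3.4]
opening: 0.0002
```

Emit:
{"fn": "servo_tool", "kwargs": {
  "rows": [
    [[0.001,0,0],[0,0,0],1]
  ]
}}

```text
clock: 15.35
tool_pos: [0.5893, -0.0056, 0.0968]
orientation: [180.0, 0.0, 6.1]
force: [-3.5, -1.8, 2.3]
opening: 0.0006
```

Emit:
{"fn": "servo_tool", "kwargs": {
  "rows": [
    [[0.001,0,0],[0,0,0],1]
  ]
}}

```text
clock: 15.43
tool_pos: [0.5902, -0.0055, 0.0968]
orientation: [180.0, 0.0, 6.1]
force: [-4.2, 0.5, 3.3]
opening: 0.0006
```

Emit:
{"fn": "servo_tool", "kwargs": {
  "rows": [
    [[0.001,0,0],[0,0,0],1]
  ]
}}

```text
clock: 15.52
tool_pos: [0.5912, -0.0054, 0.0968]
orientation: [180.0, 0.0, 6.1]
force: [-4.2, -1.0, 3.0]
opening: 0.0006
```

Emit:
{"fn": "servo_tool", "kwargs": {
  "rows": [
    [[0.0007,0,0],[0,0,0],1]
  ]
}}

```text
clock: 15.6
tool_pos: [0.5919, -0.0053, 0.0968]
orientation: [180.0, 0.0, 6.1]
force: [-4.5, -1.1, 4.7]
opening: -0.0001
```

Emit:
{"fn": "servo_tool", "kwargs": {
  "rows": [
    [[0.0007,0,0],[0,0,0],1]
  ]
}}

```text
clock: 15.68
tool_pos: [0.592, -0.0053, 0.0967]
orientation: [180.0, 0.1, 6.1]
force: [-7.6, -0.9, 4.8]
opening: 0.0004
```

Emit:
{"fn": "servo_tool", "kwargs": {
  "rows": [
    [[0.0007,0,0],[0,0,0],1]
  ]
}}

```text
clock: 15.77
tool_pos: [0.5922, -0.0053, 0.0967]
orientation: [180.0, 0.1, 6.1]
force: [-8.6, -1.1, 6.6]
opening: 0.0006
```

Emit:
{"fn": "servo_tool", "kwargs": {
  "rows": [
    [[0.0007,0,0],[0,0,0],1]
  ]
}}

```text
clock: 15.85
tool_pos: [0.5923, -0.0053, 0.0966]
orientation: [180.0, 0.2, 6.1]
force: [-11.6, -0.4, 8.9]
opening: 0.0005
```

The catch is at its stop: the force went from 4 to 12 N with no further motion. I'll withdraw and go back to the handle.

Emit:
{"fn": "servo_tool", "kwargs": {
  "rows": [
    [[-0.003,0,0],[0,0,0],1],
    [[-0.004,0,0],[0,0,0],1],
    [[-0.004,0,0],[0,0,0],1],
    [[0,0,-0.02],[0,0,0],1],
    [[0,0,-0.03],[0,0,0],1],
    [[0,0,-0.04],[0,0,0],1],
    [[0,0,-0.04],[0,0,0],1],
    [[0,0,-0.02],[0,0,0],1],
    [[-0.02,0,0],[0,0,0],1],
    [[-0.02,0,0],[0,0,0],1],
    [[0,0,0],[0,0,0],1]
  ]
}}

```text
clock: 16.77
tool_pos: [0.5411, -0.0105, 0.2478]
orientation: [-179.9, -0.1, 6.1]
force: [-0.5, 0.4, -0.8]
opening: 0.0002
```

Run:
```python
from h import *
show(); c=snap("wrist","pics/w7.png",k=1.5,al=1.2); np.savez("w7.npz",**c)
```

```text
t 16.77 world [ 0.5411 -0.0105  0.2478] box [-65.8  23.7 247.8] rpy [-1.799e+02 -1.000e-01  6.100e+00] F [-0.5  0.4 -0.8] op 0.0002
```

View pics/w7.png

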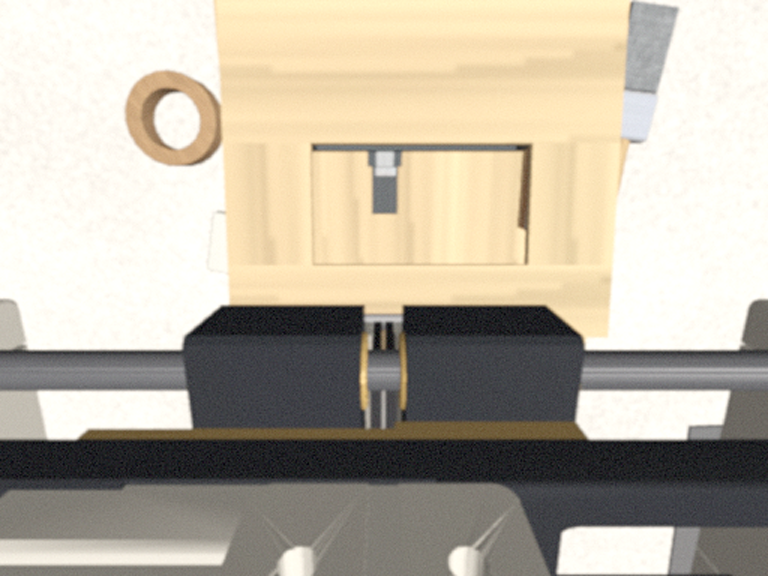

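Emit:
{"fn": "servo_tool", "kwargs": {
  "rows": [
    [[0,0,0],[0,0,1],0.5],
    [[0,0,0],[0,0,1],0.5],
    [[0,0,0],[0,0,1],0.5],
    [[0,0,0],[0,0,1],0.5],
    [[0,0,0],[0,0,1],0.5],
    [[0,0,0],[0,0,1],0.5],
    [[0,0,0],[0,0,1],0.5],
    [[0,0,0],[0,0,1],0.5],
    [[0,0,0],[0,0,1],0.5],
    [[0,0,0],[0,0,1],0.5],
    [[0,0,0],[0,0,1],0.5],
    [[0,0,0],[0,0,1],0.5],
    [[0,0,0],[0,0,1],0.5],
    [[0,0,0],[0,0,1],0.5],
    [[0,0,0],[0,0,1],0.5],
    [[0,0,0],[-0.65,0,0],0.5],
    [[0,0,0],[-0.65,0,0],0.5],
    [[0,0,0],[0,0,0],0.5]
  ]
}}

```text
clock: 18.32
tool_pos: [0.545, -0.01, 0.2455]
orientation: [171.9, -0.0, -83.9]
force: [0.6, -0.7, -0.9]
opening: 0.044
```

Run:
```python
from h import *
c=dict(np.load("w7.npz")); w=lambda u,v:(u/1.5-.17,v/1.5-.17); pose=np.load("pose.npy")
print("tab", Ti(plane("",w(385,177),.108,c),pose).round(1))
show(); p,R,o=tool()
th=.134; h=np.array([100-195*np.cos(th)+24*np.sin(th),29,105+195*np.sin(th)+24*np.cos(th)])
tz=R.apply([0,0,1]); tcp=T(h,pose)[0]+tz*.013
print("handle",h.round(1),"pre 40mm shift",R.inv().apply(tcp-.04*tz-p).round(4),"final",R.inv().apply(tcp-p).round(4))
```

```text
tab [ -5.4  23.4 108. ]
t 18.32 world [ 0.545  -0.01    0.2455] box [-61.9  23.7 245.5] rpy [171.9  -0.  -83.9] F [ 0.6 -0.7 -0.9] op 0.044
handle [-90.   29.  154.8] pre 40mm shift [-0.0053  0.0152  0.0667] final [-0.0053  0.0152  0.1067]
```

The tab front went from about -25 to -5.4 mm, so the full 20 mm. Now regripping the handle.

Emit:
{"fn": "servo_tool", "kwargs": {
  "rows": [
    [[-0.0025,0.0075,0.02],[0,0,0],0.5],
    [[-0.0025,0.0075,0.02],[0,0,0],0.5],
    [[0,0,0.025],[0,0,0],0.5],
    [[0,0,0.018],[0,0,0],0.5],
    [[0,0,0.012],[0,0,0],0.5],
    [[0,0,0.008],[0,0,0],0.5],
    [[0,0,0.003],[0,0,0],0.5],
    [[0,0,0],[0,0,0],0.5]
  ]
}}

```text
clock: 18.98
tool_pos: [0.5137, -0.0085, 0.1434]
orientation: [172.2, -0.0, -83.9]
force: [-0.2, -0.3, 0.0]
opening: 0.0438
```

Run:
```python
from h import *
pose=np.load("pose.npy")
show(); p,R,o=tool()
th=.134; h=np.array([100-195*np.cos(th)+24*np.sin(th),29,105+195*np.sin(th)+24*np.cos(th)])
tz=R.apply([0,0,1]); tcp=T(h,pose)[0]+tz*.013
print("final",R.inv().apply(tcp-p).round(4))
```

```text
t 18.98 world [ 0.5137 -0.0085  0.1434] box [-92.8  28.5 143.4] rpy [172.2  -0.  -83.9] F [-0.2 -0.3  0. ] op 0.0438
final [-0.0005 -0.0012  0.0013]
```

Emit:
{"fn": "servo_tool", "kwargs": {
  "rows": [
    [[0,-0.001,0],[0,0,0],0.7],
    [[0,0,0],[0,0,0],0.85],
    [[0,0,0],[0,0,0],1],
    [[0,0,0],[0,0,0],1],
    [[0,0,0],[0,0,0],1],
    [[0,0,0],[0,0,0],1]
  ]
}}

```text
clock: 19.48
tool_pos: [0.5151, -0.0083, 0.144]
orientation: [172.3, 0.0, -83.9]
force: [12.2, -0.3, -7.5]
opening: 0.0093
```

Emit:
{"fn": "servo_tool", "kwargs": {
  "rows": [
    [[0,-0.0001,-0.002],[-0.1,0,0],1],
    [[0,-0.0001,-0.002],[-0.1,0,0],1],
    [[0,-0.0001,-0.002],[-0.1,0,0],1]
  ]
}}

```text
clock: 19.73
tool_pos: [0.5163, -0.0082, 0.1496]
orientation: [170.4, 0.0, -83.9]
force: [4.3, -0.6, -6.7]
opening: 0.0086
```

Emit:
{"fn": "servo_tool", "kwargs": {
  "rows": [
    [[0,-0.0002,-0.0041],[-0.2,0,0],1],
    [[0,-0.0002,-0.0041],[-0.2,0,0],1],
    [[0,-0.0002,-0.0041],[-0.2,0,0],1]
  ]
}}

```text
clock: 19.98
tool_pos: [0.5195, -0.0079, 0.1616]
orientation: [166.8, 0.0, -83.9]
force: [5.3, -0.6, -7.5]
opening: 0.0087
```

Emit:
{"fn": "servo_tool", "kwargs": {
  "rows": [
    [[0,-0.0005,-0.0082],[-0.4,0,0],1],
    [[0,-0.0005,-0.0082],[-0.4,0,0],1],
    [[0,-0.0005,-0.0082],[-0.4,0,0],1],
    [[0,-0.0005,-0.0082],[-0.4,0,0],1],
    [[0,-0.0005,-0.0082],[-0.4,0,0],1]
  ]
}}

```text
clock: 20.4
tool_pos: [0.5352, -0.0062, 0.1994]
orientation: [154.8, 0.0, -83.9]
force: [7.2, -1.1, -10.6]
opening: 0.0088
```

Run:
```python
from h import *
show(); print(tool()[2]["joint_pos"].round(1))
```

```text
t 20.4 world [ 0.5352 -0.0062  0.1994] box [-71.2  28.6 199.4] rpy [154.8   0.  -83.9] F [  7.2  -1.1 -10.6] op 0.0088
[ 16.8  24.8   0.6  -4.6 -90.7  -9.8]
```

Emit:
{"fn": "servo_tool", "kwargs": {
  "rows": [
    [[0,-0.0005,-0.0082],[-0.4,0,0],1],
    [[0,-0.0005,-0.0082],[-0.4,0,0],1],
    [[0,-0.0005,-0.0082],[-0.4,0,0],1],
    [[0,-0.0005,-0.0082],[-0.4,0,0],1],
    [[0,-0.0005,-0.0082],[-0.4,0,0],1],
    [[0,-0.0005,-0.0082],[-0.4,0,0],1],
    [[0,-0.0005,-0.0082],[-0.4,0,0],1],
    [[0,-0.0005,-0.0082],[-0.4,0,0],1]
  ]
}}

```text
clock: 21.07
tool_pos: [0.5745, -0.002, 0.2498]
orientation: [135.6, 0.0, -84.0]
force: [6.0, -1.9, -14.0]
opening: 0.0089
```

Run:
```python
from h import *
show(); print(tool()[2]["joint_pos"].round(1)); snap("scene","pics/s8.png",k=1.5,al=1.4)
```

```text
t 21.07 world [ 0.5745 -0.002   0.2498] box [-31.8  28.6 249.8] rpy [135.6   0.  -84. ] F [  6.   -1.9 -14. ] op 0.0089
[  14.9   38.7   23.    -7.1 -118.2   -9.7]
```

View pics/s8.png

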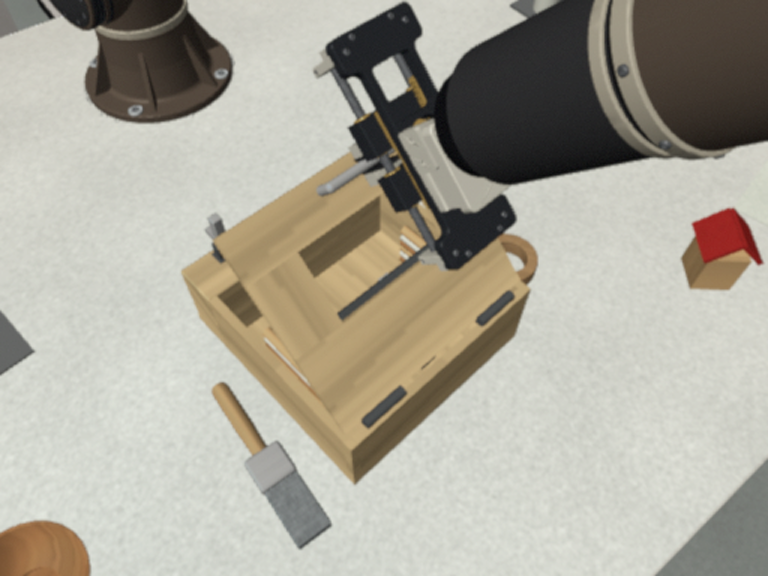

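Emit:
{"fn": "servo_tool", "kwargs": {
  "rows": [
    [[0,-0.0005,-0.0082],[-0.4,0,0],1],
    [[0,-0.0005,-0.0082],[-0.4,0,0],1],
    [[0,-0.0005,-0.0082],[-0.4,0,0],1],
    [[0,-0.0005,-0.0082],[-0.4,0,0],1],
    [[0,-0.0005,-0.0082],[-0.4,0,0],1]
  ]
}}

```text
clock: 21.53
tool_pos: [0.6065, 0.0014, 0.2737]
orientation: [123.5, 0.1, -84.0]
force: [3.7, -2.0, -13.7]
opening: 0.0088
```

Run:
```python
from h import *
show(); print(tool()[2]["joint_pos"].round(1))
```

```text
t 21.53 world [0.6065 0.0014 0.2737] box [  0.5  28.7 273.7] rpy [ 1.235e+02  1.000e-01 -8.400e+01] F [  3.7  -2.  -13.7] op 0.0088
[  14.    48.5   38.1   -9.5 -135.5  -11.2]
```

Emit:
{"fn": "servo_tool", "kwargs": {
  "rows": [
    [[0,-0.0005,-0.0082],[-0.4,0,0],1],
    [[0,-0.0005,-0.0082],[-0.4,0,0],1],
    [[0,-0.0005,-0.0082],[-0.4,0,0],1],
    [[0,0,0],[0,0,0],0.6],
    [[0,0,0],[0,0,0],0.6],
    [[0,0,0],[0,0,0],0.6]
  ]
}}

```text
clock: 22.03
tool_pos: [0.6269, 0.0033, 0.2886]
orientation: [116.4, -0.0, -83.9]
force: [0.1, -0.2, 0.6]
opening: 0.0234
```

Run:
```python
from h import *
show(); print(tool()[2]["joint_pos"].round(1)); snap("scene","pics/s9.png",k=1.5,al=1.4)
```

```text
t 22.03 world [0.6269 0.0033 0.2886] box [ 20.9  28.4 288.6] rpy [116.4  -0.  -83.9] F [ 0.1 -0.2  0.6] op 0.0234
[  13.6   54.5   48.1  -12.1 -146.4  -13.5]
```

View pics/s9.png

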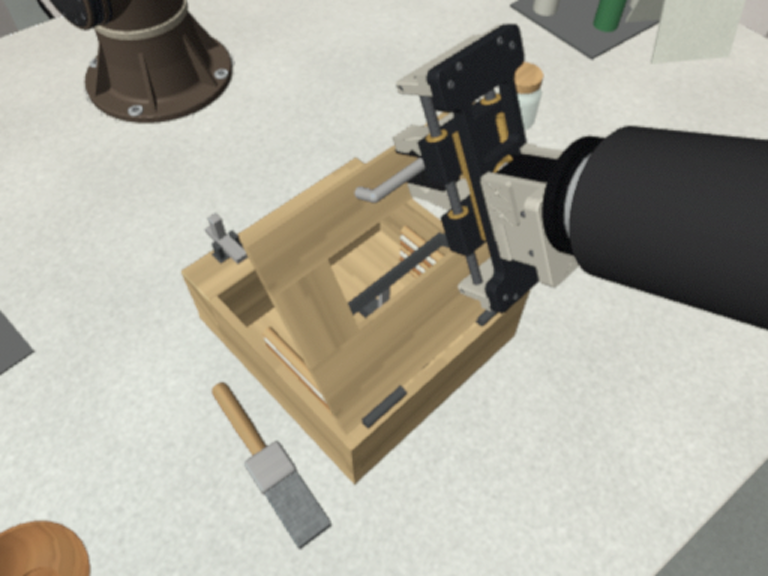

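Emit:
{"fn": "servo_tool", "kwargs": {
  "rows": [
    [[0,0,0],[0,0,0],0.5],
    [[0,0,-0.01],[0,0,0],0.5],
    [[0,0,-0.015],[0,0,0],0.5],
    [[0,0,-0.015],[0,0,0],0.5],
    [[0,0.021,-0.0104],[0,0,0],0.5],
    [[0,0.021,-0.0104],[0,0,0],0.5],
    [[0,0.021,-0.0104],[0,0,0],0.5],
    [[0,0,0],[0,0,0],0.5]
  ]
}}

```text
clock: 22.75
tool_pos: [0.6583, 0.0059, 0.3808]
orientation: [116.6, -0.1, -83.9]
force: [0.4, 0.3, 0.5]
opening: 0.0441
```

Run:
```python
from h import *
show(); print(tool()[2]["joint_pos"].round(1))
```

```text
t 22.75 world [0.6583 0.0059 0.3808] box [ 52.5  27.7 380.8] rpy [ 1.166e+02 -1.000e-01 -8.390e+01] F [0.4 0.3 0.5] op 0.0441
[  12.6   58.1   71.7  -23.8 -165.6  -26.1]
```

Emit:
{"fn": "servo_tool", "kwargs": {
  "rows": [
    [[0,0,0],[1,0,0],1],
    [[0,0,0],[1,0,0],1],
    [[0,0,0],[1,0,0],1],
    [[0,0,0],[1,0,0],1],
    [[0,0,0],[1,0,0],1],
    [[0,0,0],[1,0,0],1],
    [[0,0,0],[1,0,0],1],
    [[0,0,0],[1,0,0],1],
    [[0,0,0],[1,0,0],1],
    [[0,0,0],[1,0,0],1],
    [[0,0,0],[0.55,0,0],1],
    [[0,0,0],[0,0,0],1]
  ]
}}

```text
clock: 23.75
tool_pos: [0.6575, 0.0062, 0.3808]
orientation: [-179.6, 0.0, -83.8]
force: [0.8, -0.2, 1.2]
opening: 0.0
```

Run:
```python
from h import *
show(); print(tool()[2]["joint_pos"].round(1)); snap("scene","pics/s10.png",k=1.5,al=1.4)
```

```text
t 23.75 world [0.6575 0.0062 0.3808] box [ 51.7  28.1 380.8] rpy [-179.6    0.   -83.8] F [ 0.8 -0.2  1.2] op 0.0
[ 17.5  15.7  13.4   0.  -87.2 -11.4]
```

View pics/s10.png

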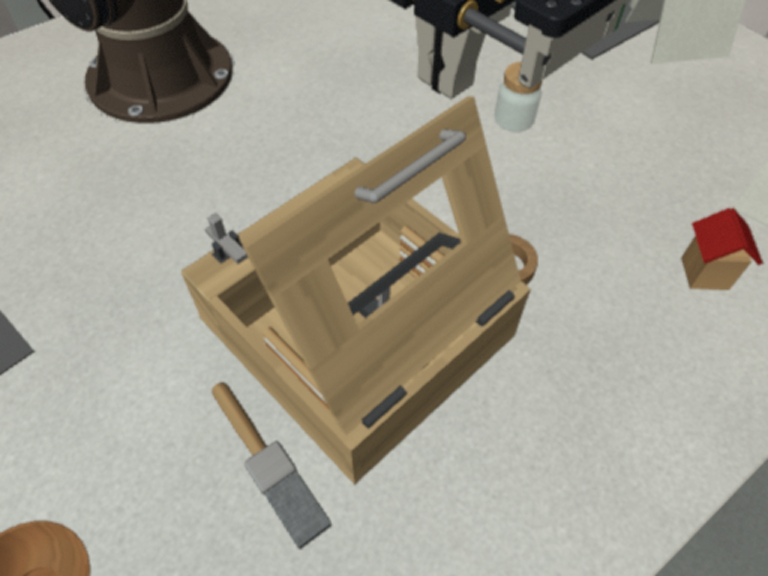

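Emit:
{"fn": "servo_tool", "kwargs": {
  "rows": [
    [[0.005,0.03,0],[0,0,0],1],
    [[0.005,0.03,0],[0,0,-1],1],
    [[0.005,0.03,0],[0,0,0],1],
    [[0.005,0.03,0],[0,0,0],1],
    [[0.005,0.03,0],[0,0,0],1],
    [[0,0,0],[0,0,-1],1],
    [[0,0,0],[0,0,-1],1],
    [[0,0,0],[0,0,-1],1],
    [[0,0,0],[0,0,-1],1],
    [[0,0,0],[0,0,-1],1],
    [[0,0,0],[0,0,-1],1],
    [[0,0,0],[0,0,-1],1],
    [[0,0,0],[0,0,-1],1],
    [[0,0,0],[0,0,-1],1],
    [[0,0,0],[0,0,-1],1],
    [[0,0,0],[0,0,-1],1],
    [[0,0,0],[0,0,-1],1],
    [[0,0,0],[0,0,-1],1],
    [[0,0,0],[0,0,-1],1],
    [[0,0,0],[0,0,0],1]
  ]
}}

```text
clock: 25.47
tool_pos: [0.5167, -0.0429, 0.3759]
orientation: [180.0, 0.4, 6.4]
force: [0.5, -0.2, -0.9]
opening: 0.0004
```

Emit:
{"fn": "servo_tool", "kwargs": {
  "rows": [
    [[0,0,0],[0,1,0],1],
    [[0,0,0],[0,1,0],1],
    [[0,0,0],[0,1,0],1],
    [[0,0,0],[0,1,0],1],
    [[0,0,0],[0,1,0],1],
    [[0,0,0],[0,1,0],1],
    [[0,0,0],[0,1,0],1],
    [[0,0,0],[0,0,0],1]
  ]
}}

```text
clock: 26.13
tool_pos: [0.509, -0.0454, 0.3646]
orientation: [-180.0, -41.3, 6.0]
force: [-2.2, -3.0, -6.3]
opening: 0.0002
```

Run:
```python
from h import *
show(); p,R,o=tool();print(o["joint_pos"].round(1)); pose=np.load("pose.npy")
B=Ro.from_euler("z",pose[2]);print("tool axes in box\n",(B.inv()*R).as_matrix().round(3))
```

```text
t 26.13 world [ 0.509  -0.0454  0.3646] box [-101.4   -7.7  364.6] rpy [-180.   -41.3    6. ] F [-2.2 -3.  -6.3] op 0.0002
[ 24.9 -25.  -46.4  24.4 -31.2  54.4]
tool axes in box
 [[ 0.751 -0.     0.66 ]
 [-0.    -1.     0.   ]
 [ 0.66  -0.    -0.751]]
```

Emit:
{"fn": "servo_tool", "kwargs": {
  "rows": [
    [[-0.0088,0,0.0255],[0,0,0],1],
    [[-0.0088,0,0.0255],[0,0,0],1],
    [[-0.0088,0,0.0255],[0,0,0],1],
    [[-0.0088,0,0.0255],[0,0,0],1],
    [[0.011,0,0.01],[0,0,0],1],
    [[0.011,0,0.01],[0,0,0],1],
    [[0,0,0],[0,0,0],1]
  ]
}}

```text
clock: 26.72
tool_pos: [0.5891, -0.0376, 0.2802]
orientation: [179.8, -41.7, 5.9]
force: [0.6, -0.1, 0.7]
opening: 0.0003
```

Run:
```python
from h import *
show(); p,R,o=tool();print(o["joint_pos"].round(1)); snap("scene","pics/s11.png",k=1.5,al=1.4)
```

```text
t 26.72 world [ 0.5891 -0.0376  0.2802] box [-20.9  -8.3 280.2] rpy [179.8 -41.7   5.9] F [ 0.6 -0.1  0.7] op 0.0003
[ 10.7 -10.3 -55.8  49.6  -4.4  36.9]
```

View pics/s11.png

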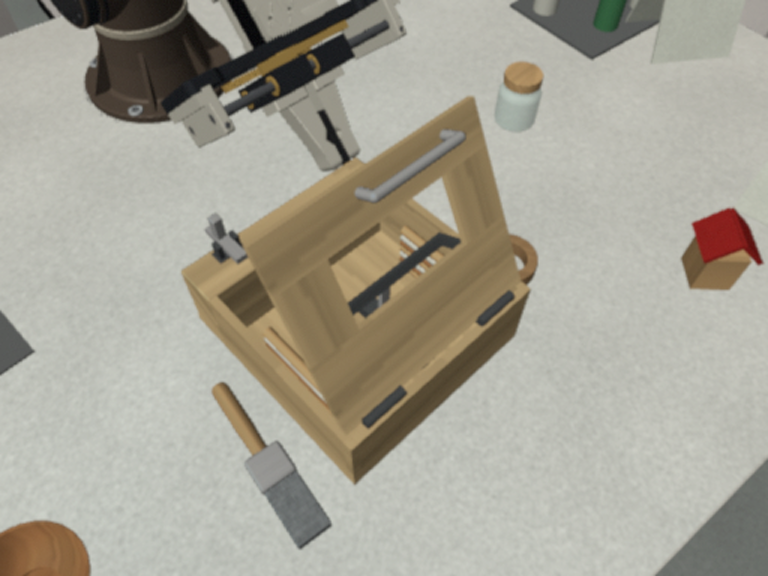

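Emit:
{"fn": "servo_tool", "kwargs": {
  "rows": [
    [[-0.003,0,0.002],[0,-1,0],1],
    [[0,0,0],[0,-1,0],1],
    [[0,0,0],[0,-0.8,0],1],
    [[0,0,0],[0,0,0],1]
  ]
}}

```text
clock: 27.1
tool_pos: [0.5997, -0.0558, 0.2927]
orientation: [178.3, -32.6, 5.2]
force: [2.4, 0.2, 3.1]
opening: 0.0007
```

Run:
```python
from h import *
show(); p,R,o=tool();print(o["joint_pos"].round(1)); pose=np.load("pose.npy")
B=Ro.from_euler("z",pose[2]);print("tool axes in box\n",(B.inv()*R).as_matrix().round(3))
```

```text
t 27.1 world [ 0.5997 -0.0558  0.2927] box [-12.3 -27.5 292.7] rpy [178.3 -32.6   5.2] F [2.4 0.2 3.1] op 0.0007
[ 18.1  -6.9 -37.4  17.9 -29.1  63.2]
tool axes in box
 [[ 0.843 -0.031  0.537]
 [-0.012 -0.999 -0.038]
 [ 0.538  0.026 -0.842]]
```

Emit:
{"fn": "servo_tool", "kwargs": {
  "rows": [
    [[0,0,0],[0,0,0],1],
    [[0,0,0],[0,0,0],1]
  ]
}}

```text
clock: 27.27
tool_pos: [0.5978, -0.0583, 0.2898]
orientation: [177.9, -32.8, 5.4]
force: [-0.4, -0.3, -0.7]
opening: 0.0004
```

Run:
```python
from h import *
show(); p,R,o=tool();print(o["joint_pos"].round(1)); pose=np.load("pose.npy")
B=Ro.from_euler("z",pose[2]);print("tool axes in box\n",(B.inv()*R).as_matrix().round(3))
snap("scene","pics/s12.png",k=1.5,al=1.4)
```

```text
t 27.27 world [ 0.5978 -0.0583  0.2898] box [-14.4 -29.8 289.8] rpy [177.9 -32.8   5.4] F [-0.4 -0.3 -0.7] op 0.0004
[ 17.9  -7.1 -38.5  19.  -28.1  62.5]
tool axes in box
 [[ 0.841 -0.03   0.541]
 [-0.008 -0.999 -0.043]
 [ 0.542  0.031 -0.84 ]]
```

View pics/s12.png

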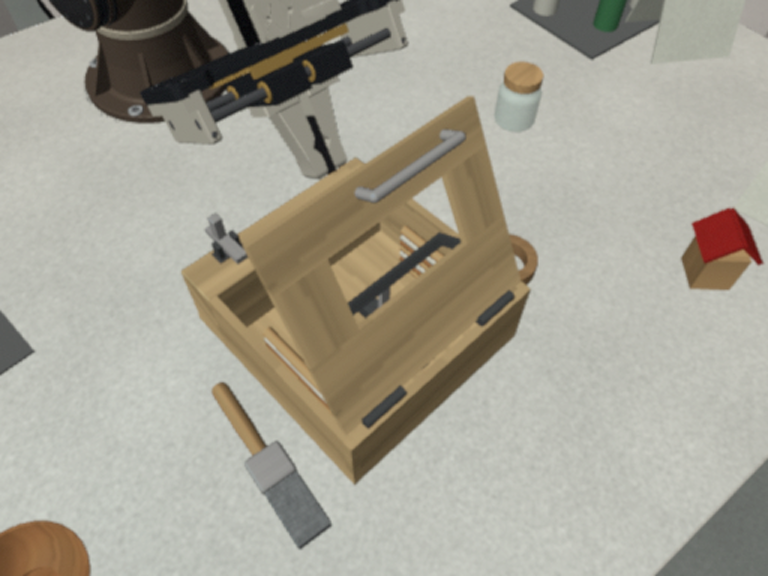

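Emit:
{"fn": "servo_tool", "kwargs": {
  "rows": [
    [[-0.0095,0,0.0075],[0,0,0],1],
    [[-0.0095,0,0.0075],[0,0,0],1],
    [[0,0,0],[0,0,0],1]
  ]
}}

```text
clock: 27.57
tool_pos: [0.5869, -0.061, 0.2636]
orientation: [177.8, -32.5, 5.4]
force: [-0.3, -0.1, -1.2]
opening: 0.0007
```

Run:
```python
from h import *
show(); print(tool()[2]["joint_pos"].round(1))
```

```text
t 27.57 world [ 0.5869 -0.061   0.2636] box [-25.5 -31.4 263.6] rpy [177.8 -32.5   5.4] F [-0.3 -0.1 -1.2] op 0.0007
[ 17.6  -6.8 -42.5  21.4 -24.3  60. ]
```

Emit:
{"fn": "servo_tool", "kwargs": {
  "rows": [
    [[0.0048,0,0.002],[0,0,0],1],
    [[0.0048,0,0.002],[0,0,0],1],
    [[0.0048,0,0.002],[0,0,0],1],
    [[0.0048,0,0.002],[0,0,0],1],
    [[0.0048,0,0.002],[0,0,0],1],
    [[0.0048,0,0.002],[0,0,0],1],
    [[0.0048,0,0.002],[0,0,0],1],
    [[0.0048,0,0.002],[0,0,0],1]
  ]
}}

```text
clock: 28.23
tool_pos: [0.6312, -0.0564, 0.2743]
orientation: [177.9, -32.7, 5.4]
force: [-4.8, 0.1, -0.2]
opening: 0.0005
```

Emit:
{"fn": "servo_tool", "kwargs": {
  "rows": [
    [[0.0048,0,0.0017],[0,0,0],1],
    [[0.0048,0,0.0017],[0,0,0],1],
    [[0.0048,0,0.0017],[0,0,0],1],
    [[0.0048,0,0.0017],[0,0,0],1]
  ]
}}

```text
clock: 28.57
tool_pos: [0.6512, -0.0546, 0.2793]
orientation: [177.9, -32.7, 5.4]
force: [-4.0, -0.4, 0.7]
opening: 0.0003
```

Run:
```python
from h import *
show(); p,R,o=tool();print(o["joint_pos"].round(1)); pose=np.load("pose.npy")
snap("scene","pics/s13.png",k=1.5,al=1.4)
```

```text
t 28.57 world [ 0.6512 -0.0546  0.2793] box [ 39.1 -31.7 279.3] rpy [177.9 -32.7   5.4] F [-4.  -0.4  0.7] op 0.0003
[ 16.2  -0.8 -33.9  18.1 -26.2  64.5]
```

View pics/s13.png

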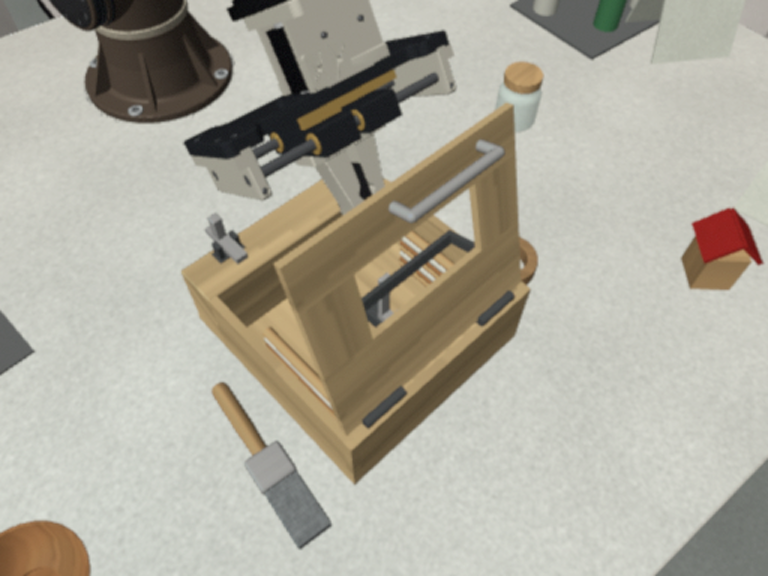

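Emit:
{"fn": "servo_tool", "kwargs": {
  "rows": [
    [[0.0047,0,0.0019],[0,0,0],1],
    [[0.0047,0,0.0019],[0,0,0],1],
    [[0.0047,0,0.0019],[0,0,0],1],
    [[0.0047,0,0.0019],[0,0,0],1],
    [[0.0047,0,0.0019],[0,0,0],1],
    [[0.0047,0,0.0019],[0,0,0],1],
    [[0.0043,0,0.0019],[0,0,0],1]
  ]
}}

```text
clock: 29.2
tool_pos: [0.6856, -0.0517, 0.2853]
orientation: [177.9, -32.7, 5.4]
force: [-3.4, 2.5, -0.5]
opening: 0.0005
```

Run:
```python
from h import *
show(); p,R,o=tool();print(o["joint_pos"].round(1)); pose=np.load("pose.npy")
snap("scene","pics/s14.png",k=1.5,al=1.4)
```

```text
t 29.2 world [ 0.6856 -0.0517  0.2853] box [ 73.6 -32.4 285.3] rpy [177.9 -32.7   5.4] F [-3.4  2.5 -0.5] op 0.0005
[ 15.5   2.4 -29.2  16.5 -27.4  66.8]
```

View pics/s14.png

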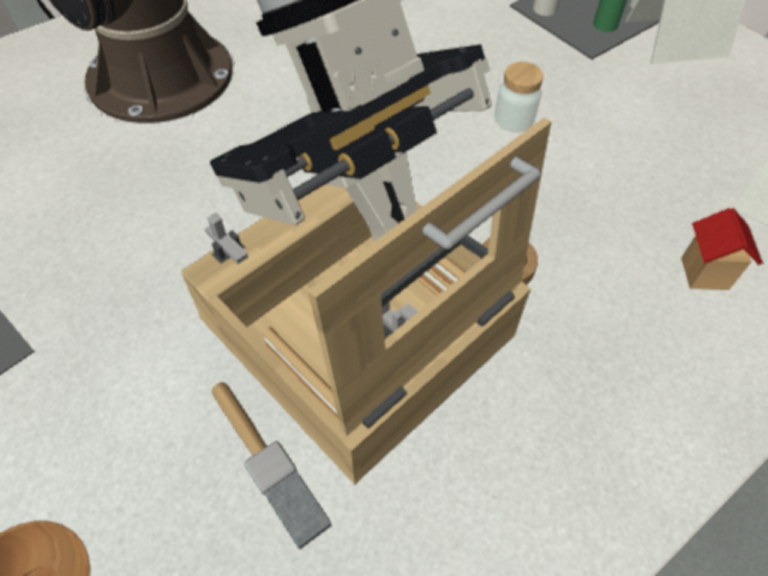

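Run:
```python
from h import *
pose=np.load("pose.npy")
for th in (1.3,1.4,1.45,1.5,1.55):
  c,s=np.cos(th),np.sin(th)
  print(th,[(proj("scene",T((100-210*c+4*s,y,105+210*s+4*c),pose))[0]*1.5).round(0) for y in(125,-125)])
```

```text
1.3 [array([511., 104.]), array([277., 267.])]
1.4 [array([531., 111.]), array([296., 281.])]
1.45 [array([542., 116.]), array([305., 290.])]
1.5 [array([552., 122.]), array([316., 299.])]
1.55 [array([563., 128.]), array([326., 308.])]
```

Emit:
{"fn": "servo_tool", "kwargs": {
  "rows": [
    [[0.0034,0,0.0021],[0,0,0],1],
    [[0.0017,0,0.001],[0,0,0],1],
    [[-0.006,0,-0.004],[0,0,0],1],
    [[-0.015,0,-0.0096],[0,0,0],1],
    [[-0.015,0,-0.0096],[0,0,0],1],
    [[-0.015,0,-0.0096],[0,0,0],1],
    [[0,0,-0.02],[0,0,0],1],
    [[0,0,-0.03],[0,0,0],1],
    [[0,0,-0.03],[0,0,0],1],
    [[0,0,0],[0,0,0],1],
    [[0,0,0],[0,0,0],1],
    [[0,0,0],[0,0,0],1]
  ]
}}

```text
clock: 30.25
tool_pos: [0.5869, -0.0572, 0.3531]
orientation: [177.9, -32.7, 5.4]
force: [0.5, 0.8, -0.3]
opening: 0.0007
```

Run:
```python
from h import *
show(); p,R,o=tool();print(o["joint_pos"].round(1),np.abs(o["qvel"]).max())
snap("scene","pics/s15.png",k=1.5,al=1.4);snap("top","pics/t15.png",k=1.5,al=1.6)
```

```text
t 30.25 world [ 0.5869 -0.0572  0.3531] box [-25.1 -27.6 353.1] rpy [177.9 -32.7   5.4] F [ 0.5  0.8 -0.3] op 0.0007
[ 19.2 -10.6 -31.6  15.3 -38.4  66.2] 1.6427696874278228
```

View pics/s15.png

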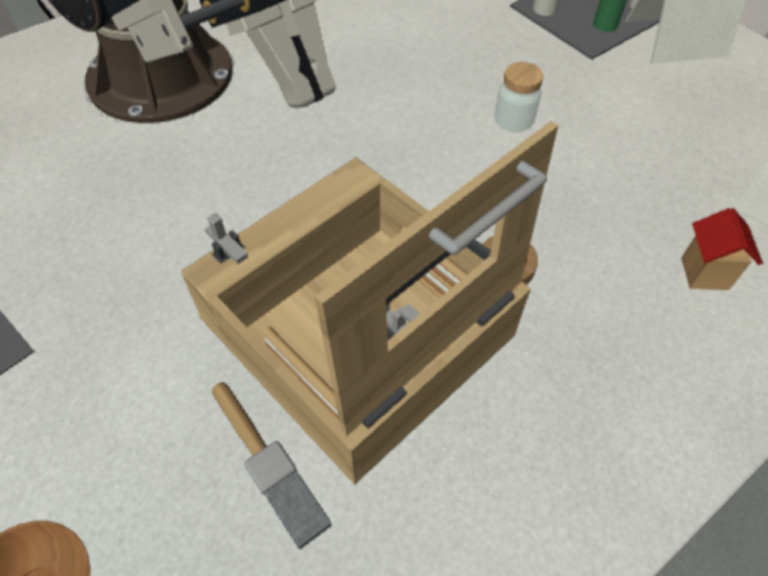

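View pics/t15.png

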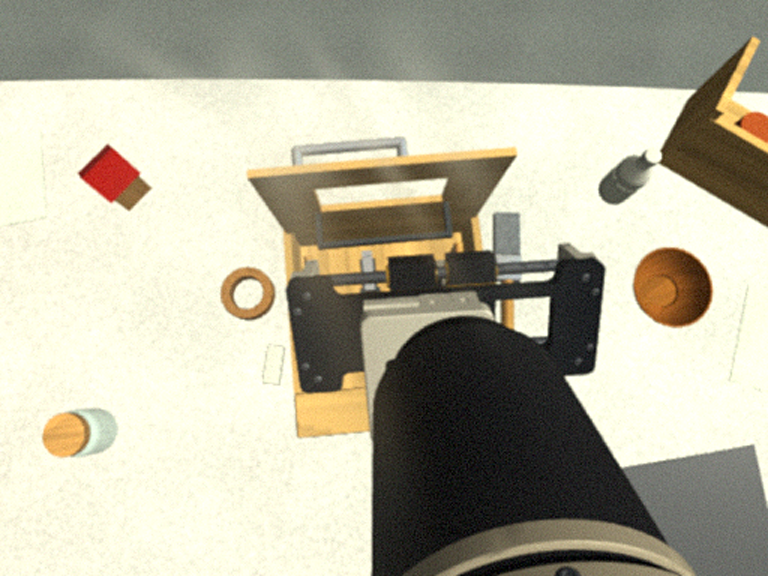

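The scene view shows the lid standing at about 1.52 rad, with its top corner at (556,124). The bolt is drawn, the gripper is clear, and the surrounding objects are where they were. Handing in.

Run:
```python
from plant import ctrl
print(ctrl.close_job())
```

```text
the job is handed in; nothing more can be done
None
```

The chest is open: the lid stood by itself at about 1.52 rad (87°) in the last pictures, and I handed the job in at about 30 s.

- **Bolt:** I drew it back with closed fingers behind the knob until it met its stop. The force went from about 3 N to 12 N.
- **Catch felt:** I raised the lid by its handle until the catch held it at about 0.13 rad. The pull peaked at about 25 N, and I eased it off before letting go.
- **Catch freed:** Reaching through the opening, I pushed the tab to its stop. It took about 4 N on the way and 12 N at the stop. The camera showed 19.6 mm of travel against a nominal 20 mm.
- **Lid:** I lifted it by the handle to about 64°, let go, then pushed its underside up to nearly upright with about 4 N.

**Last checks:** The tool force was near zero and the gripper was clear of the chest. The bolt was still drawn, and the things around the chest were where they started as far as the last two pictures show.

**What went less smoothly:**
- While backing off the handle, joint 3 came right up to its range limit (71.7°).
- A near-singular wrist pose later shifted the tool sideways by about 20 mm in free air. Nothing was touched.
- My camera fits of the box disagreed by about 2 mm, so positions are only good to that.

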